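# Refit the sprung idler roller in its bracket

## Task

Take the orange idler roller out of its blue cradle and refit it in the aluminium roller bracket: brass plunger in the groove of the tall cheek, pushed in against its spring until the steel pin passes the low cheek, then down to the floor of the groove and let go so that the pin springs fully home into the round recess. Feel your way and never jam the roller against the bracket (30 N is too much), and leave the canister, spool and bottle where they stand.

Things in the scene. Friction and masses are not known exactly. Their poses are not given: they have to be found in the camera images.
- roller: Sprung idler roller, 0.13 kg. Origin at the centre of its body, on its axis, which is its own y axis. Orange body 25 mm in diameter from y -25 to +25 mm, then aluminium collars 22 mm in diameter out to y -34 and +34 mm. Steel pin at the -y end, sprung brass plunger at the +y end. Lies level in the cradle, axis 35 mm above the bench.
- plunger_end (a point): Tip of the roller's brass plunger when free (y = +54 mm of the roller; the point does not move in with it). Plunger 10 mm in diameter, hemispherical tip. It slides in by at most 13 mm against a spring: 1.8 N to start it, then 0.6 N more per mm, 9.6 N at 13 mm; beyond that it is solid.
- pin_end (a point): End of the roller's fixed steel pin (y = -39 mm of the roller): 10 mm in diameter, stands 5 mm out of the collar, sharp edge just broken.
- cradle: Blue plastic cradle, fixed, base 50 x 90 x 6 mm with two forks 34 mm high at y +-29.5 mm that hold the roller by its collars, open upward. Origin under its centre on the bench; the roller lies along its y axis, plunger towards +y.
- bracket: Fixed bracket; origin on the bench under the middle of the fitted roller, whose axis lies along its y, plunger to +y. Grey base 70 x 136 x 10 mm; on levelling screws above it a carriage: cross plate (top at 18 mm) and two aluminium cheeks 44 mm wide. The carriage is screwed up by 0 to 15 mm, NOT measured: add this to all heights told. Fitted, the roller's axis is 45 mm up (plus this).
- tall_cheek (a point): Foot of the groove of the tall cheek (bracket x 0, y +49, z 40 mm) with the carriage right down; does not rise with it. Cheek: inner face at y = +43 mm, top at 93 mm. Groove upright, 13 mm wide, 6 mm deep (back at y = +49 mm), open at the top, level floor at 40 mm: with the plunger on it the pin is opposite the recess.
- low_cheek (a point): Mouth of the low cheek's recess (bracket x 0, y -34, z 45.5 mm) with the carriage right down; does not rise with it. Inner face at y = -34 mm, top at 57.5 mm; chamfered round recess 14 mm in diameter, 8 mm deep. Fitted: roller centre at y = 0, plunger 5 mm in. The pin passes this cheek when the roller is 5 mm or more towards +y; at 8 mm the spring is solid.
- canister: Bystander: blue canister with a white inside, 66 mm in diameter, 58 mm high, standing behind the bracket; origin under its centre.
- spool: Bystander: wooden thread spool, 28 mm in diameter, 30 mm high; origin under its centre.
- bottle: Bystander: small part bottle with a blue cap, 26 mm in diameter, 48 mm high; origin under its centre.
Mind the look-alikes: they are no part of the job. There is more than one size of the cradle; the job needs the larger. There is more than one size of the roller; the job needs the larger.

How it is judged:
By the outcome, as a careful person would: the job done as asked, in the order asked, and still so for the second after the job is handed in, with the robot touching nothing.
It also fails if it takes over 72 s, if anything falls off the work surface, if the arm or the gripper's body presses on something with over 40 N, if the wrist force passes 120 N, or if a joint passes its speed limit or range.

## Robot

A 7-joint arm with a two-finger parallel gripper is mounted at the origin on a cart in front of the work surface, level with it; the furniture and walls round the work are solid. World frame = base frame: x ahead of the robot, y to its left, z up, the work surface at z = 0. Lengths are in m, angles in rad, forces in N, time in s.
With the tool pointing down it reaches from about 0.35 to 0.9 m from the base axis. Payload 7.2 kg.
Tool frame: the origin (TCP) lies at the very end of the fingers, on their centre line; the grasp point (between the pads) lies 19 mm behind it (r.grip_point_offset is the distance from the TCP to the grasp point, in m); z points along the fingers, y is the direction in which the jaws open and shut (so a half turn about z gives the same grasp; the last joint's range is limited). The gripper opens to 88 mm and grips with 3 to 60 N. Pads are 20 mm wide; open, the fingers measure 115 mm over their backs; the gripper's body (75 mm by 178 mm) begins 61 mm behind the grasp point.
Start: joints at [-1.289, 0.411, -0.013, 1.596, 0.006, 1.134, -0.082], TCP at [0.214, 0.587, 0.223] pointing down, gripper open.
Joint ranges: [-2.95, 2.95], [-0.29, 1.99], [-1.47, 1.44], [0.14, 2.54], [-1.03, 4.17], [0.13, 1.85], [-2.86, 2.86]. Speed limits (rad/s): [2.39, 2.39, 3.01, 3.01, 3.14, 3.14, 3.14].

## Interface

Orientations are given as a unit quaternion [x, y, z, w].
In Python, from cell import r gives the robot as it stands. The module is installed in compiled form; this text tells all that it offers.
- The arm moves only by the tool apply_moves, never from a script. Its argument "rows" is a list of rows, each an object with "grip": the opening in per cent of the stroke, from 0 (shut) to 100 (fully open); "delta_pos": the shift along the world's x, y, z in m, a list of three; "spin": the turn about the world's z in degrees. A call has 1 to 8 rows; each row is the pose to reach, as a shift and turn from the pose commanded when the call began; what a row does not reach only later rows make up. A row lasts 1/12 s, in which the tool goes at most 41.7 mm and 7.16 degrees, less where a joint would pass 70% of its speed; a pose out of reach is approached as far as the arm can. A call with a gripper value outside its range is refused whole. The fingers move at their own pace and stop on an object; "newtons" is the grip in N (left out, the last holds). Time passes only in rows, so rows that repeat a pose let the fingers close. It gives the time, the measured TCP pose, the force and the opening at its end, in the units of the state.
- r.read_state(): the state, without advancing time (a new reading comes with each control period).
- r.camera(name): name is "scene" or "top"; returns a dict with "frame" (420x560x3 uint8, blue, green, red), "fovy" (degrees; the focal length in pixels is half the picture's height over the tangent of half this angle, whatever the lens; pixels are square), "cx", "cy" (the principal point, pixels), "T" (4x4, takes a point from camera to world coordinates). Camera axes: x right, y down, z forward; pixel columns grow to the right and rows downward; lengths in m; the calibration is good to about 2 mm. A picture is of the moment at which its call begins. There is no depth.
- r.finish_job(): hands the job in, once; it reports no verdict.
The state is a dict: "time_s": time; "joints": joint angles; "dq": joint speeds; "effort": joint torques, N m; "tcp_pos": TCP position; "orientation": TCP orientation; "wrist_force": force on the tool from outside, world axes, zero at the start; "moment": the same for the moment, N m; "finger_gap": finger opening in m.
Only numpy, scipy, OpenCV 4.12 (cv2) and the standard library are available. Lean on these libraries where they do the work, as an engineer would, in place of code of your own. Each camera call takes 0.05 s, during which the arm holds its last target.

## Working session

There is one attempt and no reset: what is moved stays moved. The work goes in short steps, Python scripts to look and compute and a tool call to move; the robot and the scene stay as the last step left them, time stands still between calls to the robot, and variables do not carry over. Pictures are saved under pics/ and viewed, and the job is handed in when it is done.

Besides the shell and the picture viewer there is one more tool, called after "Call:" by a JSON object that holds its "method" and its "body". apply_moves: Moves the arm, as the interface text tells. Its arguments: {"type":"object","properties":{"rows":{"type":"array","items":{"type":"object","properties":{"grip":{"type":"number"},"delta_pos":{"type":"array","items":{"type":"number"}},"spin":{"type":"number"}}}},"newtons":{"type":"number"}},"required":["rows"]}

```bash
mkdir -p pics; cat > h.py <<'E'
import numpy as np, cv2
from cell import r
def snap(n,tag):
    c=r.camera(n); cv2.imwrite(f'pics/{tag}.png',c['frame']); np.save(f'pics/{tag}.npy',dict(c),allow_pickle=True); return c
def load(tag): return np.load(f'pics/{tag}.npy',allow_pickle=True).item()
def f(c): return c['frame'].shape[0]/2/np.tan(np.radians(c['fovy'])/2)
def ray(c,u,v):
    T=np.array(c['T']); d=np.array([(u-c['cx'])/f(c),(v-c['cy'])/f(c),1]); return T[:3,3],T[:3,:3]@d
def plane(c,u,v,z):
    o,d=ray(c,u,v); return o+d*(z-o[2])/d[2]
def proj(c,p):
    T=np.array(c['T']); q=T[:3,:3].T@(np.array(p)-T[:3,3]); return np.array([c['cx']+f(c)*q[0]/q[2],c['cy']+f(c)*q[1]/q[2]])
def tri(c1,p1,c2,p2):
    o1,d1=ray(c1,*p1);o2,d2=ray(c2,*p2)
    s=np.linalg.lstsq(np.c_[d1,-d2],o2-o1,rcond=None)[0]
    a=o1+s[0]*d1;b=o2+s[1]*d2
    return (a+b)/2,np.linalg.norm(a-b)
E
python3 - <<'E'
from h import *
for n in('scene','top'):
    c=snap(n,n+'0'); print(n,c['fovy'],c['cx'],c['cy'],np.round(c['T'],3).tolist())
print(r.read_state(), r.grip_point_offset)
E
```

```text
scene 55.22250163213383 276.99026892105996 209.7865671793371 [[0.823, -0.294, 0.485, 0.08], [-0.567, -0.416, 0.711, -0.733], [-0.007, -0.861, -0.509, 0.549], [0.0, 0.0, 0.0, 1.0]]
top 44.536652566371664 285.3359912440619 206.99316756048108 [[-0.028, -0.996, 0.086, 0.455], [-1.0, 0.029, 0.003, -0.082], [-0.006, -0.086, -0.996, 1.375], [0.0, 0.0, 0.0, 1.0]]
{'time_s': 0.1, 'joints': array([-1.28919495,  0.41182779, -0.01268421,  1.59692345,  0.00558803,
        1.13431059, -0.08218542]), 'dq': array([ 3.65963765e-05, -1.62267289e-03,  5.28324322e-06, -2.27241439e-03,
        7.19499603e-04,  2.30474834e-04,  7.83551663e-04]), 'effort': array([ 2.43205919e-03, -5.89099932e+01,  6.43718485e-01, -2.91707504e+01,
       -5.38226345e-02,  1.45164880e-02,  5.70275211e-05]), 'tcp_pos': array([0.21409014, 0.5867175 , 0.22190352]), 'orientation': array([ 1.74006332e-01,  9.84744273e-01, -7.12975919e-04, -7.45609101e-05]), 'wrist_force': array([-0.13147282,  1.42396143, -0.05508657]), 'moment': array([-0.03898274, -0.02474164,  0.02662409]), 'finger_gap': 0.08745200836975799} 0.0187
```

View images.

View pics/scene0.png

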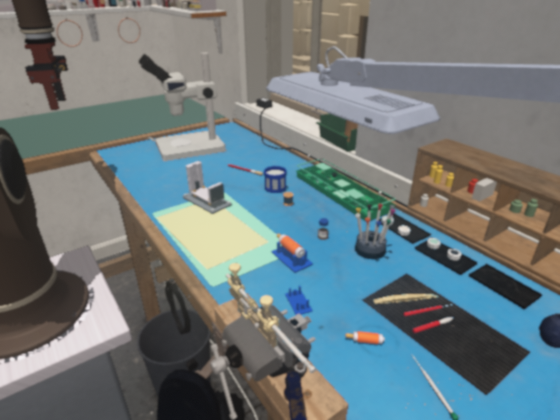

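View pics/top0.png

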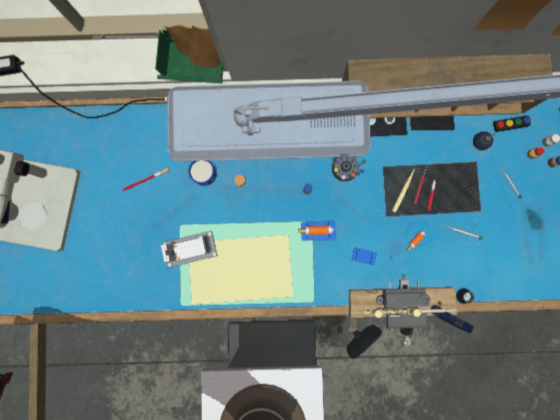

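```bash
python3 - <<'E'
from h import *
s=load('scene0')['frame'];t=load('top0')['frame']
def crop(im,u0,v0,w,h,k): return cv2.resize(im[v0:v0+h,u0:u0+w],None,fx=k,fy=k,interpolation=cv2.INTER_CUBIC)
cv2.imwrite('pics/c1.png',np.hstack([crop(s,170,145,80,80,5),crop(s,262,220,80,80,5)]))
cv2.imwrite('pics/c2.png',np.hstack([crop(t,150,215,80,70,5),crop(t,285,200,80,70,5)]))
E
```

```text
(no output)
```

View pics/c1.png

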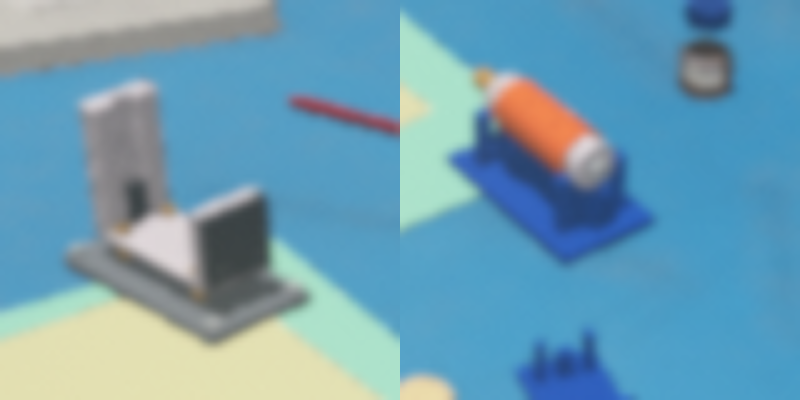

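View pics/c2.png

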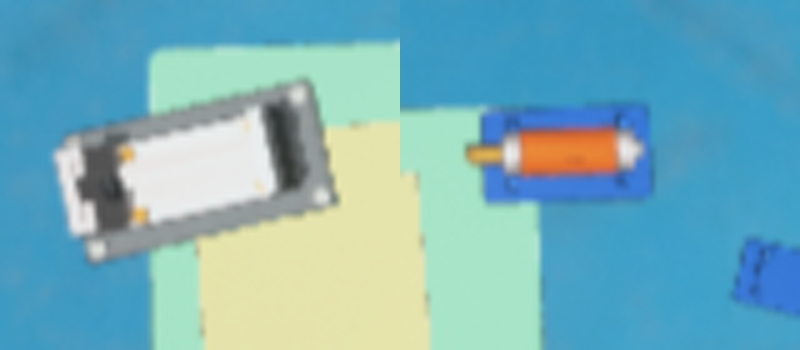

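```bash
python3 - <<'E'
from h import *
s=load('scene0');t=load('top0')
def om(c,box):
    h=cv2.cvtColor(c['frame'],cv2.COLOR_BGR2HSV); m=cv2.inRange(h,(3,130,120),(16,255,255)); k=np.zeros_like(m);u,v,w,hh=box;k[v:v+hh,u:u+w]=m[v:v+hh,u:u+w];return k
def bm(c,box):
    h=cv2.cvtColor(c['frame'],cv2.COLOR_BGR2HSV); m=cv2.inRange(h,(108,120,40),(125,255,255)); k=np.zeros_like(m);u,v,w,hh=box;k[v:v+hh,u:u+w]=m[v:v+hh,u:u+w];return k
for n,c,box in(('s',s,(262,220,80,60)),('t',t,(285,200,70,60))):
    m=om(c,box); p=np.argwhere(m)[:,::-1]; rect=cv2.minAreaRect(p.astype(np.float32)); print(n,len(p),p.mean(0),rect)
    print(plane(c,*p.mean(0),0.037), plane(c,*rect[0],0.037))
    b=bm(c,box)|m; bb=np.argwhere(b)[:,::-1]; rr=cv2.minAreaRect(bb.astype(np.float32)); print('cradle',len(bb),rr,[plane(c,*q,0.006).round(4).tolist() for q in cv2.boxPoints(rr)], plane(c,*rr[0],.006))
# whole range of small things in top
hsv=cv2.cvtColor(t['frame'],cv2.COLOR_BGR2HSV)
m=om(t,(285,200,70,60)); p=np.argwhere(m)[:,::-1].astype(float); w=plane
P=np.array([plane(t,u,v,.037)[:2] for u,v in p]); print(P.mean(0), np.linalg.eigh(np.cov(P.T)), P.min(0),P.max(0))
print('lamp approx at z0:',plane(t,170,155,0),plane(t,280,160,0), 'at .5',plane(t,280,160,.5))
E
```

```text
s 143 [289.16083916 243.93006993] ((288.97564697265625, 243.78053283691406), (16.554420471191406, 9.05807876586914), 38.65980911254883)
[ 0.50670217 -0.15470765  0.037     ] [ 0.50670134 -0.15402001  0.037     ]
cradle 597 ((304.8999938964844, 246.800048828125), (35.329872131347656, 61.715476989746094), 63.43495178222656) [[0.4931, -0.0962, 0.006], [0.6765, -0.0767, 0.006], [0.6168, -0.2022, 0.006], [0.4578, -0.2084, 0.006]] [ 0.55543054 -0.14962663  0.006     ]
t 155 [317.94193548 229.74193548] ((318.0, 230.0), (8.0, 18.0), 90.0)
[ 0.50911438 -0.1605344   0.037     ] [ 0.50843774 -0.16066283  0.037     ]
cradle 406 ((330.1693115234375, 235.46836853027344), (61.55376052856445, 26.414085388183594), 21.4129695892334) [[0.4939, -0.1052, 0.006], [0.5589, -0.133, 0.006], [0.4944, -0.2836, 0.006], [0.43, -0.2553, 0.006]] [ 0.4941788  -0.19439726  0.006     ]
[ 0.5091168  -0.16053426] EighResult(eigenvalues=array([3.78933209e-05, 2.02058236e-04]), eigenvectors=array([[-0.99940252, -0.03456293],
       [-0.03456293,  0.99940252]])) [ 0.49824839 -0.18447424] [ 0.51931459 -0.13696292]
lamp approx at z0: [0.72513309 0.23216296 0.        ] [ 0.70257047 -0.06630754  0.        ] at .5 [ 0.61263203 -0.07193127  0.5       ]
```

```bash
cat > m1.py <<'E'
from h import *
t=load('top0')
fr=t['frame']; K=6
def msk(box,cond):
    u,v,w,h=box; im=cv2.resize(fr[v:v+h,u:u+w],None,fx=K,fy=K,interpolation=cv2.INTER_CUBIC)
    m=cond(im)
    n,l,st,ce=cv2.connectedComponentsWithStats(m); 
    i=1+np.argmax(st[1:,4]); m=((l==i)*255).astype(np.uint8)
    cs,_=cv2.findContours(m,cv2.RETR_EXTERNAL,cv2.CHAIN_APPROX_NONE); c=max(cs,key=cv2.contourArea)[:,0].astype(float)
    return im,m,(c+.5)/K-.5+[u,v]
def rectw(c,z):
    P=np.array([plane(t,a,b,z)[:2] for a,b in c]); r=cv2.minAreaRect((P*1000).astype(np.float32)); return r,cv2.boxPoints(r).round(1).tolist()
hsv=lambda im:cv2.cvtColor(im,cv2.COLOR_BGR2HSV)
def cr(im):
    return cv2.morphologyEx(cv2.inRange(hsv(im),(109,120,30),(125,255,255))|cv2.inRange(hsv(im),(3,130,120),(25,255,255))|cv2.inRange(hsv(im),(0,0,120),(179,60,255)),cv2.MORPH_CLOSE,np.ones((7,7)))
if __name__=='__main__':
    im,m,c=msk((296,216,46,30),lambda im:cv2.inRange(hsv(im),(108,120,30),(125,255,255))); 
    a=im.copy(); a[m==0]//=3; cv2.imwrite('pics/m_cr.png',a); print('cradle',rectw(c,.006))
    im,m,c=msk((296,216,46,30),lambda im:cv2.inRange(hsv(im),(3,130,120),(16,255,255)))
    print('orange',rectw(c,.037))
    im,m,c=msk((155,222,70,50),lambda im:cv2.inRange(hsv(im),(0,0,0),(179,75,200)))
    b=im.copy(); b[m==0]//=3; print('base',rectw(c,.010)); cv2.imwrite('pics/m_b.png',b)
E
python3 m1.py; python3 -c "
import cv2,numpy as np
a=cv2.imread('pics/m_cr.png');b=cv2.imread('pics/m_b.png');h=max(a.shape[0],b.shape[0])
cv2.imwrite('pics/m2.png',np.hstack([cv2.copyMakeBorder(x,0,h-x.shape[0],0,0,0) for x in(a,b)]))"
```

```text
cradle (((508.6639404296875, -161.83908081054688), (86.18157196044922, 45.61023712158203), 89.95497131347656), [[485.79998779296875, -204.89999389648438], [531.4000244140625, -204.89999389648438], [531.5, -118.80000305175781], [485.8999938964844, -118.69999694824219]])
orange (((508.76934814453125, -161.28175354003906), (49.105979919433594, 20.94775390625), 89.87953186035156), [[498.20001220703125, -185.8000030517578], [519.2000122070312, -185.89999389648438], [519.2999877929688, -136.8000030517578], [498.29998779296875, -136.6999969482422]])
base (((469.83355712890625, 182.39688110351562), (74.78131866455078, 143.82191467285156), 11.852023124694824), [[418.5, 245.10000610351562], [448.0, 104.30000305175781], [521.2000122070312, 119.69999694824219], [491.70001220703125, 260.5]])
```

View pics/m2.png

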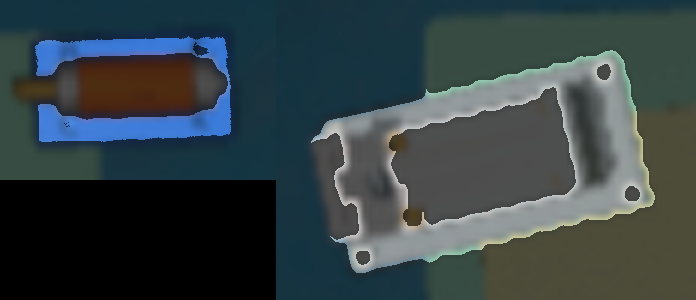

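```bash
python3 - <<'E'
from h import *
s=load('scene0');t=load('top0')
def crop(im,u0,v0,w,h,k):
    return cv2.resize(im[v0:v0+h,u0:u0+w],None,fx=k,fy=k,interpolation=cv2.INTER_CUBIC)
a=crop(s['frame'],178,152,64,64,12)
K=12
yaw=np.radians(11.85);O=np.array([.4701,.1809])
def W(x,y,z): return np.r_[O+np.array([x*np.cos(yaw)-y*np.sin(yaw),x*np.sin(yaw)+y*np.cos(yaw)])/1000,z/1000]
def dr(a,c,u0,v0,pts,col):
    q=np.array([(proj(c,W(*p))-[u0,v0]+.5)*K for p in pts]); cv2.polylines(a,[np.int32(q.round())],False,col,1)
box=[(-35,-68,10),(35,-68,10),(35,68,10),(-35,68,10),(-35,-68,10)]
b=crop(t['frame'],158,222,64,52,12)
L=0
def outl(a,c,u0,v0):
  dr(a,c,u0,v0,box,(0,0,255))
  for L,col in((0,(0,255,0)),(15,(255,0,255))):
    dr(a,c,u0,v0,[(-22,43,93+L),(-6.5,43,93+L),(-6.5,49,93+L),(6.5,49,93+L),(6.5,43,93+L),(22,43,93+L)],col)
    dr(a,c,u0,v0,[(-22,-34,57.5+L),(22,-34,57.5+L)],col)
cv2.imwrite('pics/bs_raw.png',a[:600]);outl(a,s,178,152);outl(b,t,158,222)
cv2.imwrite('pics/bs.png',a[:600]);cv2.imwrite('pics/bt.png',b[:600])
p=np.array([.5088,-.1613,.035])
for n,c in(('s',s),('t',t)):
    print(n,[proj(c,p+[0,d,0]).round(1).tolist() for d in(-.039,-.034,-.025,0,.025,.034,.054)])
E
```

```text
s [[302.7, 254.7], [301.2, 253.5], [298.6, 251.4], [291.7, 245.8], [285.0, 240.4], [282.7, 238.5], [277.6, 234.4]]
t [[333.1, 229.5], [331.2, 229.5], [327.8, 229.6], [318.2, 229.9], [308.6, 230.2], [305.2, 230.3], [297.5, 230.5]]
```

View pics/bs.png

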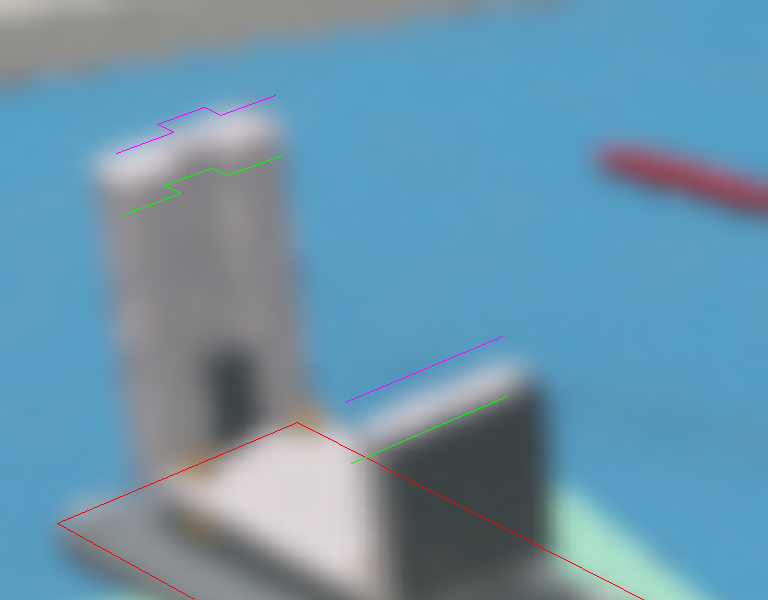

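View pics/bt.png

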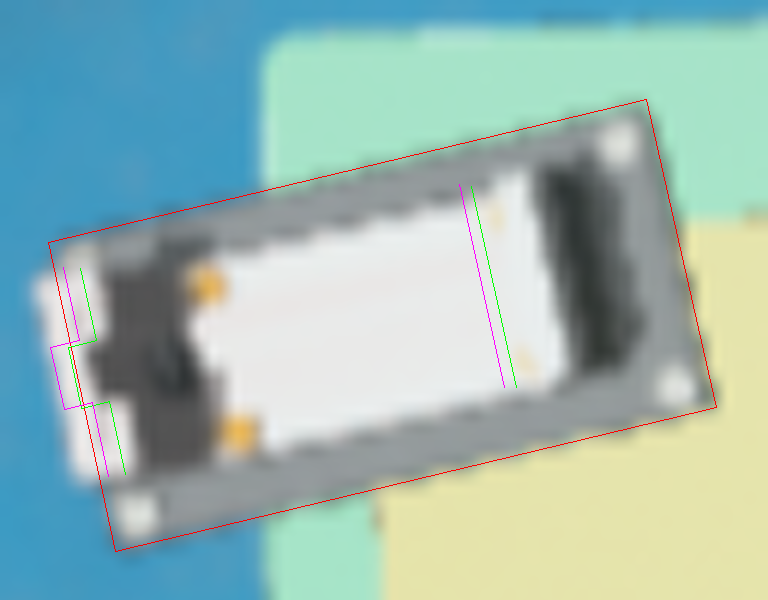

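```bash
python3 - <<'E'
from h import *
s=load('scene0');t=load('top0')
S=lambda x,y:(x/12-.5+178,y/12-.5+152)
Tp=lambda x,y:(x/12-.5+158,y/12-.5+222)
for n,a,b in(('low out +x',(538,172),(543,383)),('low out -x',(570,385),(388,450)),('tall in +x',(98,255),(280,142)),('tall in -x',(131,472),(106,187)),('base TL',(62,245),(295,425)),('base BL',(118,547),(68,530)),):
    print(n,tri(t,Tp(*a),s,S(*b)))
E
```

```text
low out +x (array([0.50051852, 0.13649636, 0.0665965 ]), np.float64(0.0007640693986697625))
low out -x (array([0.45694946, 0.12961976, 0.06595297]), np.float64(0.003033609193426314))
tall in +x (array([0.48335087, 0.22359356, 0.09746996]), np.float64(0.004108030031770993))
tall in -x (array([0.43817209, 0.21643215, 0.10078051]), np.float64(0.004628552480610239))
base TL (array([0.4891498 , 0.25154572, 0.01092385]), np.float64(0.001154379914477524))
base BL (array([0.42341408, 0.23993079, 0.00770039]), np.float64(0.0013684356121016193))
```

View pics/bs_raw.png

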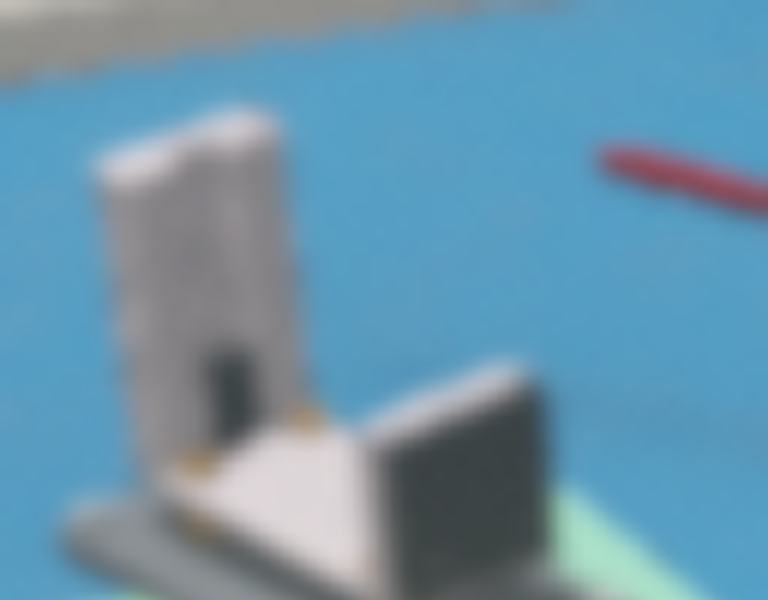

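```bash
python3 - <<'E'
from m1 import *
# profiles across base edges: sample normal to nominal line, find max gradient
yaw=np.radians(11.85);O=np.array([.4701,.1809])
def W(x,y,z): return np.r_[O+np.array([x*np.cos(yaw)-y*np.sin(yaw),x*np.sin(yaw)+y*np.cos(yaw)])/1000,z/1000]
sat=cv2.cvtColor(fr,cv2.COLOR_BGR2HSV)[...,1].astype(np.float32)
def edge(gen,n):
    out=[]
    for k in n:
        d=np.arange(-9,9.01,.25); q=np.float32([proj(t,W(*gen(k,e))) for e in d])
        v=cv2.remap(sat,q[:,0][None],q[:,1][None],cv2.INTER_LINEAR)[0]
        lo,hi=v[:12].mean(),v[-12:].mean(); m=(lo+hi)/2
        i=np.where((v[:-1]<m)&(v[1:]>=m))[0]
        if len(i): out.append((k,d[i[0]]+.25*(m-v[i[0]])/(v[i[0]+1]-v[i[0]]),hi-lo))
    return np.array(out)
for nm,g,ks in(('+x',lambda k,e:(35+e,k,10),range(-58,50,6)),('-x',lambda k,e:(-35-e,k,10),range(-58,60,6)),('-y',lambda k,e:(k,-68-e,10),range(-30,31,5)),('+y',lambda k,e:(k,68+e,10),(-32,-30,-28,28,30,32))):
    o=edge(g,ks); print(nm,o[:,1].round(1).tolist()); 
    p=np.polyfit(o[:,0],o[:,1],1); print('   slope deg',np.degrees(p[0]),'mean',np.median(o[:,1]))
E
```

```text
+x [-2.1, -1.8, -2.1, -2.0, -2.0, -1.8, -1.8, -1.9, -1.9, -1.5, -1.6, -1.8, -1.8, -0.2, -0.8, -0.7, -0.9, -0.8]
   slope deg 0.8105771480722087 mean -1.7804898396134377
-x [0.2, -0.3, 0.5, -0.5, 0.2, -0.6, 0.4, -0.7, 0.2, -0.3, 0.0, -0.5, -0.5, -0.4, -0.4, -0.6, -0.4, -0.0, -0.0, -0.2]
   slope deg -0.15736547999831862 mean -0.29687976092100143
-y [-0.7, -1.1, -0.5, -0.8, -0.6, -0.4, -0.5, -0.8, -0.5, -0.9, -0.6, -0.9, -1.2]
   slope deg -0.147309359338267 mean -0.7478542667813599
+y [-0.6, -0.2, -0.1, 3.6, 0.5, -1.3]
   slope deg 1.064699831147548 mean -0.14042706601321697
```

Call:
{"method": "apply_moves", "body": {"rows": [{"delta_pos": [0.295,-0.748,0.0],"spin": -70,"grip": 100},{"delta_pos": [0.295,-0.748,0.0],"spin": -70,"grip": 100},{"delta_pos": [0.295,-0.748,0.0],"spin": -70,"grip": 100},{"delta_pos": [0.295,-0.748,0.0],"spin": -70,"grip": 100},{"delta_pos": [0.295,-0.748,0.0],"spin": -70,"grip": 100},{"delta_pos": [0.295,-0.748,0.0],"spin": -70,"grip": 100},{"delta_pos": [0.295,-0.748,0.0],"spin": -70,"grip": 100},{"delta_pos": [0.295,-0.748,0.0],"spin": -70,"grip": 100}], "newtons": 40}}

```text
time_s: 0.77
tcp_pos: [0.3366, 0.275, 0.2225]
orientation: [0.627, 0.779, -0.0, -0.0]
wrist_force: [1.4, 0.7, -0.1]
finger_gap: 0.0877
```

Call:
{"method": "apply_moves", "body": {"rows": [{"delta_pos": [0.172,-0.436,-0.08],"spin": -12.5,"grip": 100},{"delta_pos": [0.172,-0.436,-0.08],"spin": -12.5,"grip": 100},{"delta_pos": [0.172,-0.436,-0.08],"spin": -12.5,"grip": 100},{"delta_pos": [0.172,-0.436,-0.08],"spin": -12.5,"grip": 100},{"delta_pos": [0.172,-0.436,-0.08],"spin": -12.5,"grip": 100},{"delta_pos": [0.172,-0.436,-0.08],"spin": -12.5,"grip": 100},{"delta_pos": [0.172,-0.436,-0.08],"spin": -12.5,"grip": 100},{"delta_pos": [0.172,-0.436,-0.08],"spin": -12.5,"grip": 100}]}}

```text
time_s: 1.43
tcp_pos: [0.4573, -0.0305, 0.1664]
orientation: [0.706, 0.708, 0.0, 0.0]
wrist_force: [0.4, 1.6, 0.6]
finger_gap: 0.0879
```

Call:
{"method": "apply_moves", "body": {"rows": [{"delta_pos": [0.05,-0.13,-0.02],"spin": 0,"grip": 100},{"delta_pos": [0.05,-0.13,-0.02],"spin": 0,"grip": 100},{"delta_pos": [0.05,-0.13,-0.02],"spin": 0,"grip": 100},{"delta_pos": [0.05,-0.13,-0.02],"spin": 0,"grip": 100}]}}

```text
time_s: 1.77
tcp_pos: [0.5076, -0.1643, 0.1459]
orientation: [0.708, 0.707, -0.001, 0.001]
wrist_force: [0.2, 0.8, 1.3]
finger_gap: 0.0875
```

Call:
{"method": "apply_moves", "body": {"rows": [{"delta_pos": [0.001,0.0025,-0.04],"spin": 0,"grip": 100},{"delta_pos": [0.001,0.0025,-0.08],"spin": 0,"grip": 100},{"delta_pos": [0.001,0.0025,-0.08],"spin": 0,"grip": 100}]}}

```text
time_s: 2.02
tcp_pos: [0.5037, -0.155, 0.0604]
orientation: [0.706, 0.708, -0.003, -0.004]
wrist_force: [-1.2, 0.1, -0.0]
finger_gap: 0.0875
```

```bash
python3 - <<'E'
from h import *
s=snap('scene','s1');t=snap('top','t1')
def crop(im,u0,v0,w,h,k): return cv2.resize(im[v0:v0+h,u0:u0+w],None,fx=k,fy=k,interpolation=cv2.INTER_CUBIC)
cv2.imwrite('pics/c3.png',np.hstack([crop(s['frame'],250,190,80,90,5),crop(t['frame'],278,185,80,90,5)]))
print(r.read_state()['tcp_pos'])
E
```

```text
[ 0.50679418 -0.1561806   0.06601665]
```

View pics/c3.png

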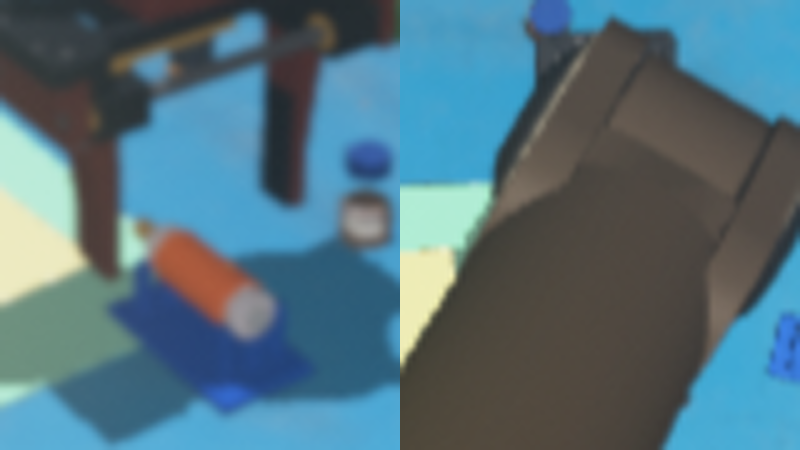

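Call:
{"method": "apply_moves", "body": {"rows": [{"delta_pos": [0.0,0.0,0.0],"spin": 0,"grip": 100},{"delta_pos": [0.0,0.0,0.0],"spin": 0,"grip": 100},{"delta_pos": [0.0,0.0,0.0],"spin": 0,"grip": 100}]}}

```text
time_s: 2.37
tcp_pos: [0.5094, -0.1561, 0.0687]
orientation: [0.706, 0.708, 0.001, 0.001]
wrist_force: [0.4, -0.9, 0.6]
finger_gap: 0.0881
```

Call:
{"method": "apply_moves", "body": {"rows": [{"delta_pos": [0.0,-0.005,-0.025],"spin": 0,"grip": 100},{"delta_pos": [0.0,-0.005,-0.045],"spin": 0,"grip": 100},{"delta_pos": [0.0,-0.005,-0.052],"spin": 0,"grip": 100},{"delta_pos": [0.0,-0.005,-0.052],"spin": 0,"grip": 100},{"delta_pos": [0.0,-0.005,-0.052],"spin": 0,"grip": 100},{"delta_pos": [0.0,-0.005,-0.052],"spin": 0,"grip": 100}]}}

```text
time_s: 2.87
tcp_pos: [0.5089, -0.1613, 0.0159]
orientation: [0.706, 0.708, 0.001, 0.001]
wrist_force: [-0.2, 0.7, -0.4]
finger_gap: 0.0876
```

Call:
{"method": "apply_moves", "body": {"rows": [{"delta_pos": [0.0,0.0,0.0],"grip": 0},{"delta_pos": [0.0,0.0,0.0],"grip": 0},{"delta_pos": [0.0,0.0,0.0],"grip": 0},{"delta_pos": [0.0,0.0,0.0],"grip": 0},{"delta_pos": [0.0,0.0,0.0],"grip": 0},{"delta_pos": [0.0,0.0,0.0],"grip": 0},{"delta_pos": [0.0,0.0,0.0],"grip": 0},{"delta_pos": [0.0,0.0,0.0],"grip": 0}], "newtons": 15}}

```text
invalid input at $.rows[0]: expected keys grip, delta_pos, spin
```

Call:
{"method": "apply_moves", "body": {"rows": [{"delta_pos": [0.0,0.0,0.0],"spin": 0,"grip": 0},{"delta_pos": [0.0,0.0,0.0],"spin": 0,"grip": 0},{"delta_pos": [0.0,0.0,0.0],"spin": 0,"grip": 0},{"delta_pos": [0.0,0.0,0.0],"spin": 0,"grip": 0},{"delta_pos": [0.0,0.0,0.0],"spin": 0,"grip": 0},{"delta_pos": [0.0,0.0,0.0],"spin": 0,"grip": 0},{"delta_pos": [0.0,0.0,0.0],"spin": 0,"grip": 0},{"delta_pos": [0.0,0.0,0.0],"spin": 0,"grip": 0}], "newtons": 15}}

```text
time_s: 3.53
tcp_pos: [0.508, -0.1611, 0.0145]
orientation: [0.706, 0.708, -0.0, -0.0]
wrist_force: [0.1, -0.1, 1.0]
finger_gap: 0.0377
```

Call:
{"method": "apply_moves", "body": {"rows": [{"delta_pos": [0.0,0.0,0.0],"spin": 0,"grip": 0},{"delta_pos": [0.0,0.0,0.0],"spin": 0,"grip": 0},{"delta_pos": [0.0,0.0,0.0],"spin": 0,"grip": 0},{"delta_pos": [0.0,0.0,0.0],"spin": 0,"grip": 0},{"delta_pos": [0.0,0.0,0.0],"spin": 0,"grip": 0}]}}

```text
time_s: 3.95
tcp_pos: [0.5082, -0.1611, 0.0146]
orientation: [0.706, 0.708, 0.0, 0.0]
wrist_force: [1.2, -0.9, -0.2]
finger_gap: 0.0245
```

Call:
{"method": "apply_moves", "body": {"rows": [{"delta_pos": [0.0,0.0,0.0],"spin": 0,"grip": 0},{"delta_pos": [0.0,0.0,0.0],"spin": 0,"grip": 0},{"delta_pos": [0.0,0.0,0.01],"spin": 0,"grip": 0},{"delta_pos": [0.0,0.0,0.03],"spin": 0,"grip": 0},{"delta_pos": [0.0,0.0,0.06],"spin": 0,"grip": 0},{"delta_pos": [0.0,0.0,0.1],"spin": 0,"grip": 0},{"delta_pos": [0.0,0.0,0.14],"spin": 0,"grip": 0},{"delta_pos": [0.0,0.0,0.14],"spin": 0,"grip": 0}], "newtons": 45}}

```text
time_s: 4.62
tcp_pos: [0.5111, -0.1629, 0.1617]
orientation: [0.707, 0.708, 0.003, 0.004]
wrist_force: [1.1, -1.5, -1.7]
finger_gap: 0.0242
```

```bash
python3 - <<'E'
from h import *
s=snap('scene','s2')
cv2.imwrite('pics/c4.png',cv2.resize(s['frame'][130:270,220:360],None,fx=4,fy=4,interpolation=cv2.INTER_CUBIC))
print(r.read_state()['tcp_pos'])
E
```

```text
[ 0.51009141 -0.16188111  0.15863422]
```

View pics/c4.png

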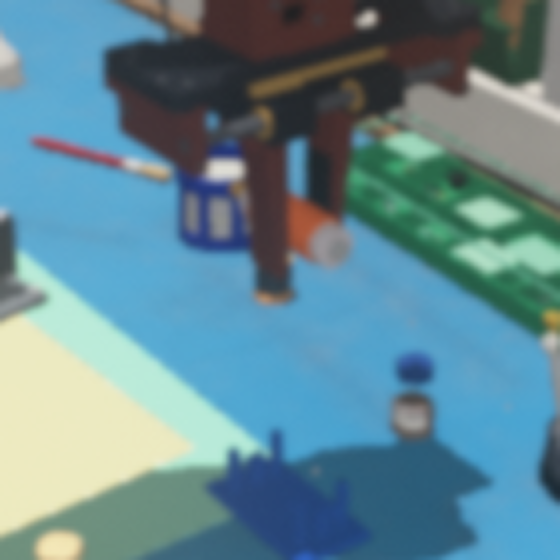

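Call:
{"method": "apply_moves", "body": {"rows": [{"delta_pos": [-0.005,0.04,0.0],"spin": 2,"grip": 0},{"delta_pos": [-0.009,0.08,0.0],"spin": 4,"grip": 0},{"delta_pos": [-0.014,0.12,0.0],"spin": 6,"grip": 0},{"delta_pos": [-0.018,0.16,0.0],"spin": 8,"grip": 0},{"delta_pos": [-0.023,0.2,0.0],"spin": 10,"grip": 0},{"delta_pos": [-0.028,0.24,0.0],"spin": 11.5,"grip": 0},{"delta_pos": [-0.032,0.28,0.0],"spin": 11.5,"grip": 0},{"delta_pos": [-0.0375,0.31,0.0],"spin": 11.5,"grip": 0}]}}

```text
time_s: 5.33
tcp_pos: [0.4689, 0.1521, 0.1536]
orientation: [0.631, 0.776, -0.001, -0.001]
wrist_force: [0.4, 0.4, -1.6]
finger_gap: 0.0243
```

Call:
{"method": "apply_moves", "body": {"rows": [{"delta_pos": [0.0,0.008,-0.02],"spin": 0,"grip": 0},{"delta_pos": [0.0,0.015,-0.04],"spin": 0,"grip": 0},{"delta_pos": [0.0,0.015,-0.04],"spin": 0,"grip": 0},{"delta_pos": [0.0,0.015,-0.04],"spin": 0,"grip": 0},{"delta_pos": [0.0,0.015,-0.04],"spin": 0,"grip": 0},{"delta_pos": [0.0,0.015,-0.04],"spin": 0,"grip": 0}]}}

```text
time_s: 5.83
tcp_pos: [0.4711, 0.163, 0.1154]
orientation: [0.632, 0.775, 0.0, 0.0]
wrist_force: [-0.2, 0.2, -1.1]
finger_gap: 0.0241
```

```bash
python3 - <<'E'
from h import *
s=snap('scene','s3');t=snap('top','t3')
a=cv2.resize(s['frame'][130:230,150:250],None,fx=6,fy=6,interpolation=cv2.INTER_CUBIC)
cv2.imwrite('pics/c5.png',a)
b=cv2.resize(t['frame'][210:290,145:245],None,fx=6,fy=6,interpolation=cv2.INTER_CUBIC)
cv2.imwrite('pics/c6.png',b)
st=r.read_state();print(st['tcp_pos'],st['wrist_force'],st['moment'])
E
```

```text
[0.47119314 0.16328082 0.11543105] [-0.15256658  0.41525575 -1.16792525] [-0.04714388  0.06154253 -0.00193239]
```

View pics/c5.png

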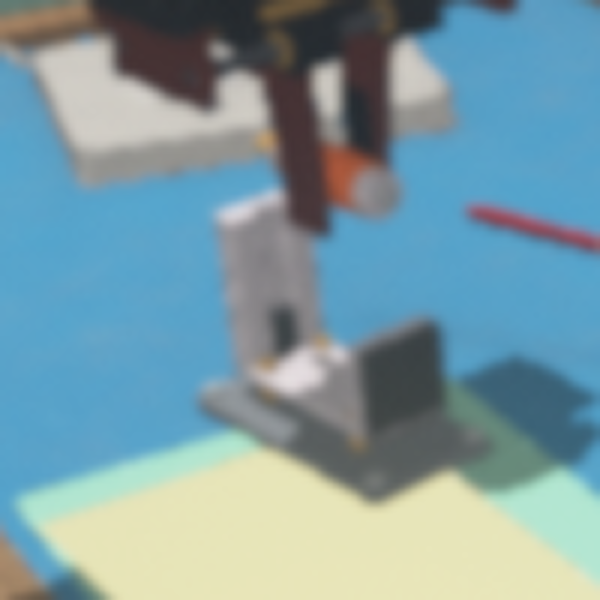

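View pics/c6.png

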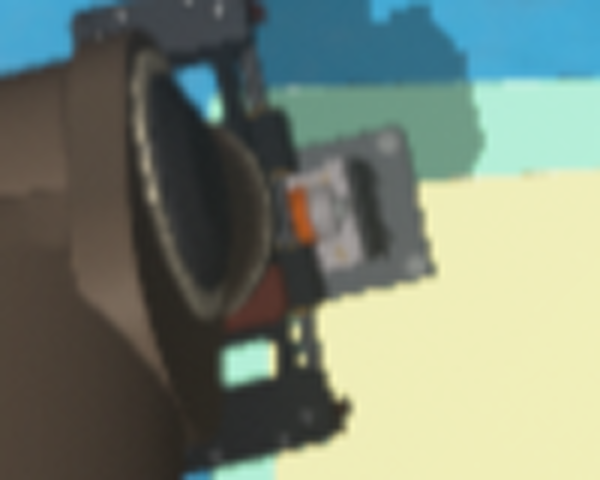

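```bash
python3 - <<'E'
from h import *
s=load('s3');t=load('t3')
yaw=np.radians(11.6);Y=np.array([-np.sin(yaw),np.cos(yaw),0])
P=np.array([.4712,.1633,.1154+.0204])
for d in(-.039,-.034,-.025,.034,.050): print(d,((proj(s,P+Y*d)-[150,130]+.5)*6).round(),((proj(t,P+Y*d)-[145,210]+.5)*6).round())
E
```

```text
-0.039 [395. 200.] [347. 206.]
-0.034 [388. 197.] [335. 209.]
-0.025 [375. 191.] [313. 214.]
0.034 [291. 154.] [170. 248.]
0.05 [269. 144.] [131. 257.]
```

Call:
{"method": "apply_moves", "body": {"rows": [{"delta_pos": [0.001,0.001,-0.02],"spin": 0,"grip": 0},{"delta_pos": [0.001,0.001,-0.035],"spin": 0,"grip": 0},{"delta_pos": [0.001,0.001,-0.046],"spin": 0,"grip": 0},{"delta_pos": [0.001,0.001,-0.048],"spin": 0,"grip": 0},{"delta_pos": [0.001,0.001,-0.048],"spin": 0,"grip": 0},{"delta_pos": [0.001,0.001,-0.048],"spin": 0,"grip": 0},{"delta_pos": [0.001,0.001,-0.048],"spin": 0,"grip": 0}]}}

```text
time_s: 6.52
tcp_pos: [0.4722, 0.165, 0.0674]
orientation: [0.632, 0.775, 0.001, 0.0]
wrist_force: [0.2, 0.2, -1.8]
finger_gap: 0.0245
```

```bash
python3 - <<'E'
from h import *
s=snap('scene','s4')
a=cv2.resize(s['frame'][140:220,160:240],None,fx=8,fy=8,interpolation=cv2.INTER_CUBIC)[:600]
cv2.imwrite('pics/c7.png',a)
st=r.read_state();print(st['tcp_pos'],st['wrist_force'],st['moment'])
E
```

```text
[0.47213668 0.16505496 0.06735123] [ 0.22703306 -0.60480238 -0.92627249] [-0.06655008  0.06228319  0.03168532]
```

View pics/c7.png

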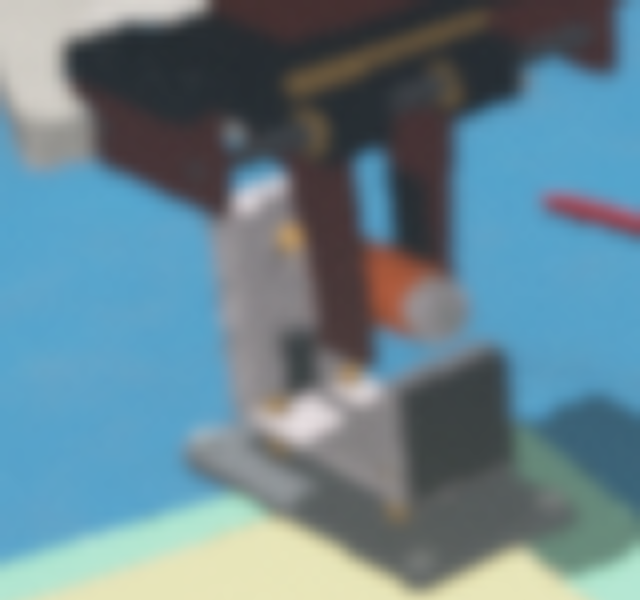

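Call:
{"method": "apply_moves", "body": {"rows": [{"delta_pos": [-0.0002,0.001,0],"spin": 0,"grip": 0},{"delta_pos": [-0.0004,0.002,0],"spin": 0,"grip": 0},{"delta_pos": [-0.0006,0.003,0],"spin": 0,"grip": 0},{"delta_pos": [-0.0008,0.004,0],"spin": 0,"grip": 0},{"delta_pos": [-0.001,0.005,0],"spin": 0,"grip": 0},{"delta_pos": [-0.0012,0.006,0],"spin": 0,"grip": 0},{"delta_pos": [-0.0014,0.007,0],"spin": 0,"grip": 0},{"delta_pos": [-0.0014,0.007,0],"spin": 0,"grip": 0}]}}

```text
time_s: 7.23
tcp_pos: [0.4702, 0.1716, 0.0665]
orientation: [0.632, 0.775, -0.0, 0.0]
wrist_force: [0.5, -2.5, -1.5]
finger_gap: 0.0242
```

Call:
{"method": "apply_moves", "body": {"rows": [{"delta_pos": [0,0,0],"spin": 0,"grip": 0},{"delta_pos": [0,0,0],"spin": 0,"grip": 0},{"delta_pos": [0,0,0],"spin": 0,"grip": 0}]}}

```text
time_s: 7.48
tcp_pos: [0.4702, 0.1716, 0.0666]
orientation: [0.632, 0.775, -0.0, 0.0]
wrist_force: [0.2, -3.1, -0.9]
finger_gap: 0.0241
```

```bash
python3 - <<'E'
from h import *
s=snap('scene','s5')
a=cv2.resize(s['frame'][150:210,165:225],None,fx=10,fy=10,interpolation=cv2.INTER_CUBIC)[:600]
cv2.imwrite('pics/c8.png',a)
st=r.read_state();print(st['tcp_pos'],st['wrist_force'],st['moment'])
E
```

```text
[0.47019291 0.17167752 0.06654116] [ 0.18371833 -2.44489774 -0.9587864 ] [-0.50825794 -0.00780607 -0.01370049]
```

View pics/c8.png

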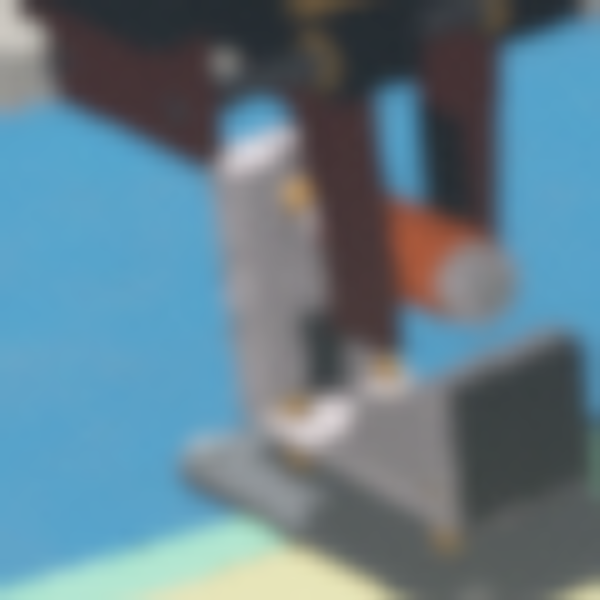

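Call:
{"method": "apply_moves", "body": {"rows": [{"delta_pos": [0.0006,-0.0029,0],"spin": 0,"grip": 0},{"delta_pos": [0.0006,-0.0029,0],"spin": 0,"grip": 0},{"delta_pos": [0.0006,-0.0029,0],"spin": 0,"grip": 0},{"delta_pos": [0.0006,-0.0029,0],"spin": 0,"grip": 0}]}}

```text
time_s: 7.87
tcp_pos: [0.4707, 0.1693, 0.0666]
orientation: [0.632, 0.775, 0.0, -0.0]
wrist_force: [0.2, -0.4, -1.2]
finger_gap: 0.0239
```

Call:
{"method": "apply_moves", "body": {"rows": [{"delta_pos": [0.0005,0.0001,0],"spin": 0,"grip": 0},{"delta_pos": [0.001,0.0002,0],"spin": 0,"grip": 0},{"delta_pos": [0.0015,0.0003,0],"spin": 0,"grip": 0},{"delta_pos": [0.002,0.0004,0],"spin": 0,"grip": 0},{"delta_pos": [0.002,0.0004,0],"spin": 0,"grip": 0},{"delta_pos": [0.002,0.0004,0],"spin": 0,"grip": 0}]}}

```text
time_s: 8.37
tcp_pos: [0.4728, 0.1694, 0.0666]
orientation: [0.632, 0.775, 0.0, 0.0]
wrist_force: [0.7, 0.3, -1.2]
finger_gap: 0.0241
```

Call:
{"method": "apply_moves", "body": {"rows": [{"delta_pos": [0.0005,0.0001,0],"spin": 0,"grip": 0},{"delta_pos": [0.001,0.0002,0],"spin": 0,"grip": 0},{"delta_pos": [0.0015,0.0003,0],"spin": 0,"grip": 0},{"delta_pos": [0.0015,0.0003,0],"spin": 0,"grip": 0},{"delta_pos": [0.0015,0.0003,0],"spin": 0,"grip": 0}]}}

```text
time_s: 8.78
tcp_pos: [0.474, 0.1697, 0.0665]
orientation: [0.632, 0.775, -0.0, -0.0]
wrist_force: [-0.2, -0.3, -1.6]
finger_gap: 0.024
```

Call:
{"method": "apply_moves", "body": {"rows": [{"delta_pos": [-0.0002,0.001,0],"spin": 0,"grip": 0},{"delta_pos": [-0.0004,0.002,0],"spin": 0,"grip": 0},{"delta_pos": [-0.0006,0.0029,0],"spin": 0,"grip": 0},{"delta_pos": [-0.0006,0.0029,0],"spin": 0,"grip": 0},{"delta_pos": [-0.0006,0.0029,0],"spin": 0,"grip": 0}]}}

```text
time_s: 9.2
tcp_pos: [0.4735, 0.1722, 0.0665]
orientation: [0.632, 0.775, -0.0, 0.0]
wrist_force: [-1.1, -2.6, -0.8]
finger_gap: 0.0239
```

Call:
{"method": "apply_moves", "body": {"rows": [{"delta_pos": [0.0005,0.0001,0],"spin": 0,"grip": 0},{"delta_pos": [0.001,0.0002,0],"spin": 0,"grip": 0},{"delta_pos": [0.001,0.0002,0],"spin": 0,"grip": 0},{"delta_pos": [0.001,0.0002,0],"spin": 0,"grip": 0}]}}

```text
time_s: 9.53
tcp_pos: [0.4739, 0.1725, 0.0663]
orientation: [0.632, 0.775, -0.001, -0.0]
wrist_force: [-4.1, -3.4, -1.8]
finger_gap: 0.0242
```

Call:
{"method": "apply_moves", "body": {"rows": [{"delta_pos": [-0.002,-0.0004,0],"spin": 0,"grip": 0},{"delta_pos": [-0.003,-0.0006,0],"spin": 0,"grip": 0},{"delta_pos": [-0.0035,-0.0007,0],"spin": 0,"grip": 0},{"delta_pos": [-0.004,-0.0008,0],"spin": 0,"grip": 0},{"delta_pos": [-0.004,-0.0008,0],"spin": 0,"grip": 0},{"delta_pos": [-0.004,-0.0008,0],"spin": 0,"grip": 0}]}}

```text
time_s: 10.03
tcp_pos: [0.4712, 0.1721, 0.0668]
orientation: [0.632, 0.775, 0.0, 0.0]
wrist_force: [2.3, -2.9, -0.6]
finger_gap: 0.0241
```

Call:
{"method": "apply_moves", "body": {"rows": [{"delta_pos": [0,0,0],"spin": 0,"grip": 0},{"delta_pos": [0,0,0],"spin": 0,"grip": 0},{"delta_pos": [0,0,0],"spin": 0,"grip": 0}]}}

```text
time_s: 10.28
tcp_pos: [0.4709, 0.1721, 0.0666]
orientation: [0.632, 0.775, 0.0, 0.0]
wrist_force: [1.6, -1.8, -1.6]
finger_gap: 0.024
```

Call:
{"method": "apply_moves", "body": {"rows": [{"delta_pos": [0.0004,-0.002,0],"spin": 0,"grip": 0},{"delta_pos": [0.0012,-0.0018,0],"spin": 0,"grip": 0},{"delta_pos": [0.0012,-0.0018,0],"spin": 0,"grip": 0},{"delta_pos": [0.0012,-0.0018,0],"spin": 0,"grip": 0},{"delta_pos": [0.0012,-0.0018,0],"spin": 0,"grip": 0}]}}

```text
time_s: 10.7
tcp_pos: [0.4716, 0.1704, 0.0665]
orientation: [0.631, 0.775, -0.0, -0.0]
wrist_force: [-0.5, -1.1, -2.8]
finger_gap: 0.0237
```

```bash
python3 - <<'E'
from h import *
st=r.read_state();print(st['tcp_pos'],st['wrist_force'],st['moment'])
E
```

```text
[0.47155826 0.17043544 0.06645182] [-0.45850564 -1.08789524 -2.81205195] [-0.09541783  0.07001309 -0.02058201]
```

Call:
{"method": "apply_moves", "body": {"rows": [{"delta_pos": [0.0008,0.0002,0],"spin": 0,"grip": 0},{"delta_pos": [0.0006,0.0012,0],"spin": 0,"grip": 0},{"delta_pos": [0.0004,0.0022,0],"spin": 0,"grip": 0},{"delta_pos": [0.0002,0.0031,0],"spin": 0,"grip": 0},{"delta_pos": [0.0,0.0041,0],"spin": 0,"grip": 0},{"delta_pos": [-0.0002,0.0051,0],"spin": 0,"grip": 0},{"delta_pos": [-0.0004,0.0061,0],"spin": 0,"grip": 0},{"delta_pos": [-0.0004,0.0061,0],"spin": 0,"grip": 0}]}}

```text
time_s: 11.37
tcp_pos: [0.4715, 0.176, 0.0665]
orientation: [0.632, 0.775, -0.0, 0.0]
wrist_force: [0.2, -4.7, -2.0]
finger_gap: 0.0243
```

Call:
{"method": "apply_moves", "body": {"rows": [{"delta_pos": [0,0,0],"spin": 0,"grip": 0},{"delta_pos": [0,0,0],"spin": 0,"grip": 0}]}}

```text
time_s: 11.53
tcp_pos: [0.4715, 0.176, 0.0666]
orientation: [0.632, 0.775, -0.0, 0.0]
wrist_force: [1.2, -4.6, -1.8]
finger_gap: 0.0239
```

```bash
python3 - <<'E'
from h import *
st=r.read_state();print(st['tcp_pos'],st['wrist_force'],st['moment'])
s=snap('scene','s6')
a=cv2.resize(s['frame'][150:210,165:225],None,fx=10,fy=10,interpolation=cv2.INTER_CUBIC)[:600]
cv2.imwrite('pics/c9.png',a)
E
```

```text
[0.47148025 0.17599786 0.06656339] [ 1.20862435 -4.57805808 -1.77190029] [-1.04411368 -0.10848412  0.07904832]
```

View pics/c9.png

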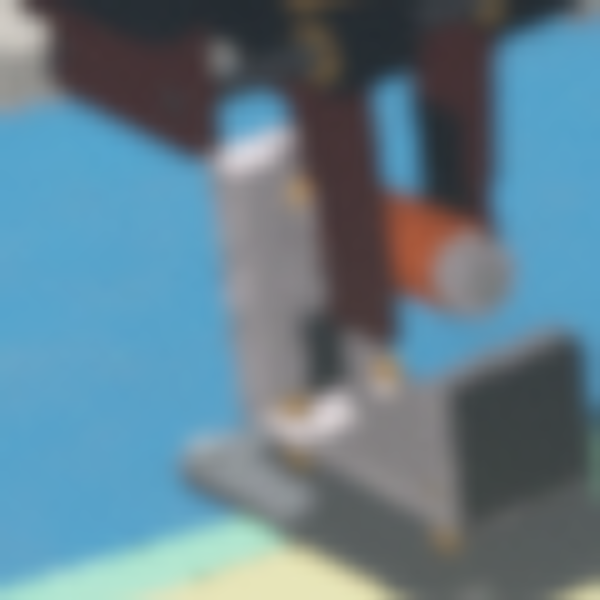

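```bash
python3 - <<'E'
from h import *
s=load('s6')
yaw=np.radians(11.6);X=np.array([np.cos(yaw),np.sin(yaw),0]);Y=np.array([-np.sin(yaw),np.cos(yaw),0])
O=np.array([.4693,.180,0])
for xy,obs in(((-35,68),(182.6,195.8)),((-35,-68),(212,213)),((35,-68),(232,202.6))):
    p=proj(s,O+X*xy[0]/1e3+Y*xy[1]/1e3+[0,0,.010]); print(xy,p.round(1),'obs-pred',(np.array(obs)-p).round(1))
st=np.array([.4715,.1760,.0666])
for z in(.0204,):
  C=st+[0,0,z]
  for d in(-.034,.034,.045): print(d,proj(s,C+Y*d).round(1), ((proj(s,C+Y*d)-[165,150]+.5)*10).round())
fr=s['frame']; cv2.imwrite('pics/c10.png',cv2.resize(fr[160:220,178:238],None,fx=10,fy=10,interpolation=cv2.INTER_NEAREST))
E
```

```text
(-35, 68) [182.2 195.2] obs-pred [0.4 0.6]
(-35, -68) [212.3 212.2] obs-pred [-0.3  0.8]
(35, -68) [232.7 202.6] obs-pred [-0.7  0. ]
-0.034 [213.7 177.8] [492. 283.]
0.034 [198.  170.3] [335. 208.]
0.045 [195.6 169.1] [311. 196.]
```

View pics/c10.png

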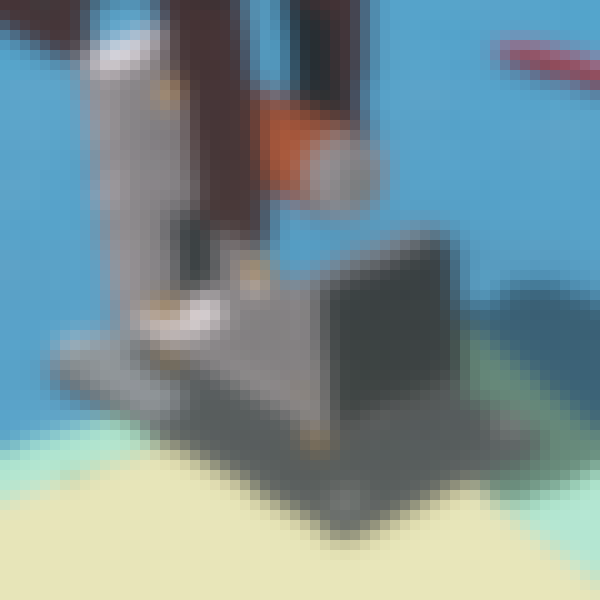

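Call:
{"method": "apply_moves", "body": {"rows": [{"delta_pos": [-0.0002,0.001,0],"spin": 0,"grip": 0},{"delta_pos": [-0.0004,0.002,0],"spin": 0,"grip": 0},{"delta_pos": [-0.0006,0.003,0],"spin": 0,"grip": 0},{"delta_pos": [-0.0008,0.004,0],"spin": 0,"grip": 0},{"delta_pos": [-0.001,0.005,0],"spin": 0,"grip": 0},{"delta_pos": [-0.001,0.005,0],"spin": 0,"grip": 0},{"delta_pos": [-0.001,0.005,0],"spin": 0,"grip": 0}]}}

```text
time_s: 12.17
tcp_pos: [0.4706, 0.1804, 0.0665]
orientation: [0.632, 0.775, -0.0, 0.0]
wrist_force: [0.3, -7.8, 0.4]
finger_gap: 0.0243
```

```bash
python3 - <<'E'
from h import *
st=r.read_state();print(st['tcp_pos'],st['wrist_force'],st['moment'])
E
```

```text
[0.4705846  0.18035408 0.06651424] [ 0.31851131 -7.78184818  0.39749794] [-1.6124145  -0.19010328  0.00218561]
```

Call:
{"method": "apply_moves", "body": {"rows": [{"delta_pos": [-0.0002,0.001,0],"spin": 0,"grip": 0},{"delta_pos": [-0.0004,0.002,0],"spin": 0,"grip": 0},{"delta_pos": [-0.0004,0.0022,0],"spin": 0,"grip": 0},{"delta_pos": [-0.0004,0.0022,0],"spin": 0,"grip": 0},{"delta_pos": [-0.0004,0.0022,0],"spin": 0,"grip": 0}]}}

```text
time_s: 12.58
tcp_pos: [0.4702, 0.1821, 0.0665]
orientation: [0.632, 0.775, -0.001, 0.0]
wrist_force: [1.7, -8.2, -2.1]
finger_gap: 0.0244
```

```bash
python3 - <<'E'
from h import *
st=r.read_state();print(st['tcp_pos'],st['wrist_force'],st['moment'])
s=snap('scene','s7')
a=cv2.resize(s['frame'][150:210,175:235],None,fx=10,fy=10,interpolation=cv2.INTER_CUBIC)[:600]
cv2.imwrite('pics/c11.png',a)
st=r.read_state();print(st['tcp_pos'],st['wrist_force'],st['moment'])
E
```

```text
[0.47019926 0.18214499 0.06647866] [ 1.71770116 -8.20796334 -2.09984349] [-1.83068706 -0.22734939  0.04053298]
[0.47020748 0.18208256 0.066484  ] [ 1.05028165 -8.99055916 -1.02587256] [-1.81221183 -0.2555511   0.02257805]
```

View pics/c11.png

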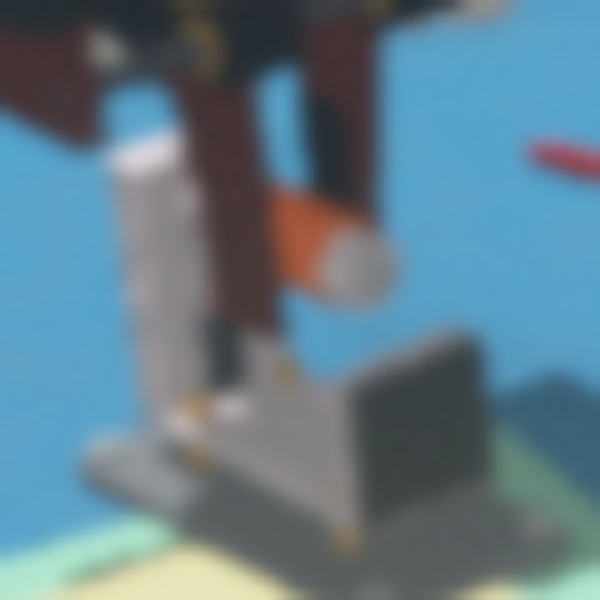

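Call:
{"method": "apply_moves", "body": {"rows": [{"delta_pos": [0,0,-0.002],"spin": 0,"grip": 0},{"delta_pos": [0,0,-0.004],"spin": 0,"grip": 0},{"delta_pos": [0,0,-0.006],"spin": 0,"grip": 0},{"delta_pos": [0,0,-0.008],"spin": 0,"grip": 0},{"delta_pos": [0,0,-0.008],"spin": 0,"grip": 0}]}}

```text
time_s: 13.05
tcp_pos: [0.4709, 0.1824, 0.0587]
orientation: [0.632, 0.775, 0.0, 0.001]
wrist_force: [2.2, -8.1, 0.0]
finger_gap: 0.0241
```

Call:
{"method": "apply_moves", "body": {"rows": [{"delta_pos": [0,0,-0.001],"spin": 0,"grip": 0},{"delta_pos": [0,0,-0.002],"spin": 0,"grip": 0},{"delta_pos": [0,0,-0.003],"spin": 0,"grip": 0},{"delta_pos": [0,0,-0.003],"spin": 0,"grip": 0}]}}

```text
time_s: 13.38
tcp_pos: [0.471, 0.1824, 0.0559]
orientation: [0.632, 0.775, 0.0, 0.001]
wrist_force: [2.4, -8.0, 1.1]
finger_gap: 0.0239
```

Call:
{"method": "apply_moves", "body": {"rows": [{"delta_pos": [0,0,-0.001],"spin": 0,"grip": 0},{"delta_pos": [0,0,-0.002],"spin": 0,"grip": 0},{"delta_pos": [0,0,-0.003],"spin": 0,"grip": 0},{"delta_pos": [0,0,-0.003],"spin": 0,"grip": 0}]}}

```text
time_s: 13.72
tcp_pos: [0.471, 0.1824, 0.0529]
orientation: [0.632, 0.775, 0.0, 0.001]
wrist_force: [1.6, -8.6, 2.5]
finger_gap: 0.0239
```

Call:
{"method": "apply_moves", "body": {"rows": [{"delta_pos": [0,0,-0.001],"spin": 0,"grip": 0},{"delta_pos": [0,0,-0.002],"spin": 0,"grip": 0},{"delta_pos": [0,0,-0.002],"spin": 0,"grip": 0}]}}

```text
time_s: 13.97
tcp_pos: [0.471, 0.1824, 0.0509]
orientation: [0.632, 0.775, 0.0, 0.001]
wrist_force: [1.8, -9.3, 3.3]
finger_gap: 0.0238
```

Call:
{"method": "apply_moves", "body": {"rows": [{"delta_pos": [0,0,-0.001],"spin": 0,"grip": 0},{"delta_pos": [0,0,-0.002],"spin": 0,"grip": 0},{"delta_pos": [0,0,-0.002],"spin": 0,"grip": 0}]}}

```text
time_s: 14.22
tcp_pos: [0.471, 0.1824, 0.0489]
orientation: [0.632, 0.775, 0.0, 0.001]
wrist_force: [2.1, -7.5, 0.8]
finger_gap: 0.0243
```

Call:
{"method": "apply_moves", "body": {"rows": [{"delta_pos": [0,0,-0.001],"spin": 0,"grip": 0},{"delta_pos": [0,0,-0.002],"spin": 0,"grip": 0},{"delta_pos": [0,0,-0.002],"spin": 0,"grip": 0}]}}

```text
time_s: 14.47
tcp_pos: [0.471, 0.1824, 0.0469]
orientation: [0.632, 0.775, 0.0, 0.001]
wrist_force: [2.0, -8.9, 2.4]
finger_gap: 0.0238
```

```bash
python3 - <<'E'
from h import *
s=snap('scene','s8')
a=cv2.resize(s['frame'][150:210,175:235],None,fx=10,fy=10,interpolation=cv2.INTER_CUBIC)[:600]
cv2.imwrite('pics/c12.png',a)
st=r.read_state();print(st['tcp_pos'],st['wrist_force'],st['moment'])
E
```

```text
[0.47099254 0.18237988 0.04694165] [ 1.72015372 -8.56441514  1.6857893 ] [-1.63396656 -0.34874551  0.02983749]
```

View pics/c12.png

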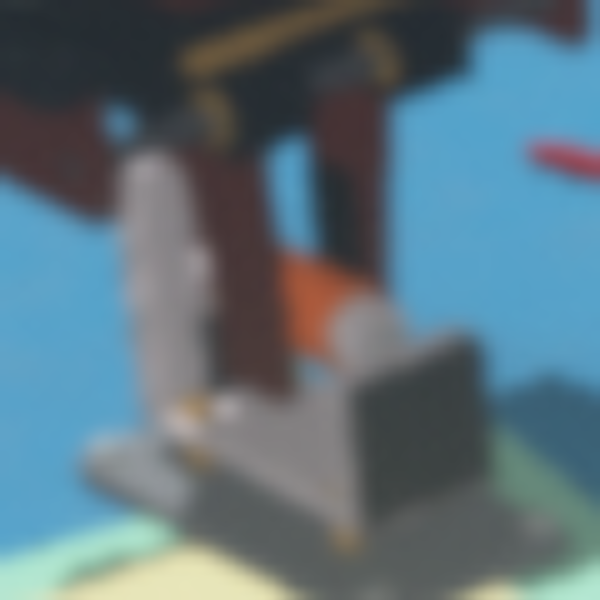

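Call:
{"method": "apply_moves", "body": {"rows": [{"delta_pos": [0,0,-0.001],"spin": 0,"grip": 0},{"delta_pos": [0,0,-0.002],"spin": 0,"grip": 0},{"delta_pos": [0,0,-0.003],"spin": 0,"grip": 0},{"delta_pos": [0,0,-0.003],"spin": 0,"grip": 0}]}}

```text
time_s: 14.85
tcp_pos: [0.471, 0.1824, 0.0439]
orientation: [0.632, 0.775, 0.0, 0.001]
wrist_force: [1.9, -8.1, 1.0]
finger_gap: 0.0242
```

Call:
{"method": "apply_moves", "body": {"rows": [{"delta_pos": [0,0,-0.001],"spin": 0,"grip": 0},{"delta_pos": [0,0,-0.002],"spin": 0,"grip": 0},{"delta_pos": [0,0,-0.003],"spin": 0,"grip": 0},{"delta_pos": [0,0,-0.003],"spin": 0,"grip": 0}]}}

```text
time_s: 15.18
tcp_pos: [0.471, 0.1824, 0.0409]
orientation: [0.632, 0.775, 0.0, 0.001]
wrist_force: [1.4, -9.4, 2.1]
finger_gap: 0.0239
```

Call:
{"method": "apply_moves", "body": {"rows": [{"delta_pos": [0,0,-0.001],"spin": 0,"grip": 0},{"delta_pos": [0,0,-0.002],"spin": 0,"grip": 0},{"delta_pos": [0,0,-0.002],"spin": 0,"grip": 0}]}}

```text
time_s: 15.43
tcp_pos: [0.471, 0.1824, 0.0389]
orientation: [0.632, 0.775, 0.0, 0.001]
wrist_force: [1.6, -8.3, 0.4]
finger_gap: 0.0242
```

Call:
{"method": "apply_moves", "body": {"rows": [{"delta_pos": [0,0,-0.001],"spin": 0,"grip": 0},{"delta_pos": [0,0,-0.002],"spin": 0,"grip": 0},{"delta_pos": [0,0,-0.002],"spin": 0,"grip": 0}]}}

```text
time_s: 15.68
tcp_pos: [0.471, 0.1824, 0.0369]
orientation: [0.632, 0.775, 0.0, 0.001]
wrist_force: [1.5, -8.5, 2.1]
finger_gap: 0.0243
```

Call:
{"method": "apply_moves", "body": {"rows": [{"delta_pos": [0,0,-0.0005],"spin": 0,"grip": 0},{"delta_pos": [0,0,-0.001],"spin": 0,"grip": 0},{"delta_pos": [0,0,-0.001],"spin": 0,"grip": 0}]}}

```text
time_s: 15.93
tcp_pos: [0.471, 0.1824, 0.0359]
orientation: [0.632, 0.775, 0.0, 0.001]
wrist_force: [1.6, -8.4, 2.1]
finger_gap: 0.024
```

Call:
{"method": "apply_moves", "body": {"rows": [{"delta_pos": [0,0,-0.0005],"spin": 0,"grip": 0},{"delta_pos": [0,0,-0.001],"spin": 0,"grip": 0},{"delta_pos": [0,0,-0.001],"spin": 0,"grip": 0}]}}

```text
time_s: 16.18
tcp_pos: [0.471, 0.1824, 0.035]
orientation: [0.632, 0.775, 0.0, 0.001]
wrist_force: [0.7, -9.0, 2.1]
finger_gap: 0.0246
```

Call:
{"method": "apply_moves", "body": {"rows": [{"delta_pos": [0,0,-0.0005],"spin": 0,"grip": 0},{"delta_pos": [0,0,-0.001],"spin": 0,"grip": 0},{"delta_pos": [0,0,-0.001],"spin": 0,"grip": 0}]}}

```text
time_s: 16.43
tcp_pos: [0.471, 0.1824, 0.034]
orientation: [0.632, 0.775, 0.0, 0.001]
wrist_force: [1.2, -7.8, 2.2]
finger_gap: 0.0241
```

Call:
{"method": "apply_moves", "body": {"rows": [{"delta_pos": [0,0,-0.0005],"spin": 0,"grip": 0},{"delta_pos": [0,0,-0.001],"spin": 0,"grip": 0},{"delta_pos": [0,0,-0.001],"spin": 0,"grip": 0}]}}

```text
time_s: 16.68
tcp_pos: [0.4711, 0.1824, 0.033]
orientation: [0.632, 0.775, 0.0, 0.001]
wrist_force: [2.0, -8.2, 4.5]
finger_gap: 0.0244
```

Call:
{"method": "apply_moves", "body": {"rows": [{"delta_pos": [0,0,-0.0005],"spin": 0,"grip": 0},{"delta_pos": [0,0,-0.001],"spin": 0,"grip": 0},{"delta_pos": [0,0,-0.001],"spin": 0,"grip": 0}]}}

```text
time_s: 16.93
tcp_pos: [0.4711, 0.1825, 0.0323]
orientation: [0.632, 0.775, 0.0, 0.001]
wrist_force: [0.6, -9.3, 7.1]
finger_gap: 0.0245
```

Call:
{"method": "apply_moves", "body": {"rows": [{"delta_pos": [0,0,-0.0005],"spin": 0,"grip": 0},{"delta_pos": [0,0,-0.001],"spin": 0,"grip": 0},{"delta_pos": [0,0,-0.001],"spin": 0,"grip": 0}]}}

```text
time_s: 17.18
tcp_pos: [0.4711, 0.1825, 0.0312]
orientation: [0.632, 0.775, 0.0, 0.001]
wrist_force: [1.0, -8.9, 5.6]
finger_gap: 0.0242
```

Call:
{"method": "apply_moves", "body": {"rows": [{"delta_pos": [-0.0005,-0.0001,0.001],"spin": 0,"grip": 0},{"delta_pos": [-0.001,-0.0002,0.002],"spin": 0,"grip": 0},{"delta_pos": [-0.001,-0.0002,0.0028],"spin": 0,"grip": 0},{"delta_pos": [-0.001,-0.0002,0.0028],"spin": 0,"grip": 0},{"delta_pos": [-0.001,-0.0002,0.0028],"spin": 0,"grip": 0}]}}

```text
time_s: 17.6
tcp_pos: [0.4706, 0.1823, 0.0336]
orientation: [0.632, 0.775, 0.001, 0.001]
wrist_force: [5.1, -7.4, -2.0]
finger_gap: 0.0242
```

```bash
python3 - <<'E'
from h import *
st=r.read_state();print(st['tcp_pos'],st['wrist_force'],st['moment'])
s=snap('scene','s9')
a=cv2.resize(s['frame'][150:210,175:235],None,fx=10,fy=10,interpolation=cv2.INTER_CUBIC)[:600]
cv2.imwrite('pics/c13.png',a)
st=r.read_state();print(st['tcp_pos'],st['wrist_force'],st['moment'])
E
```

```text
[0.47062251 0.18226776 0.03360941] [ 5.05719467 -7.39094551 -2.02009085] [-1.74722301 -0.9398354  -0.09599057]
[0.47057908 0.18225647 0.03357912] [ 3.66752604 -6.99893936 -3.84778308] [-1.77099566 -0.96833035 -0.10975171]
```

View pics/c13.png

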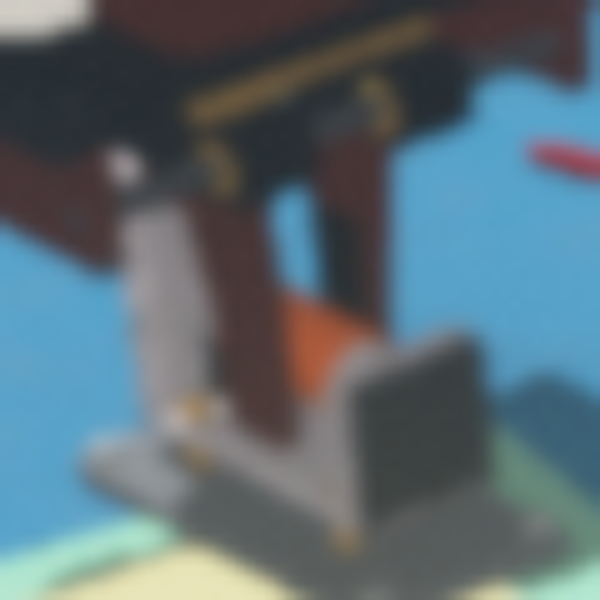

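Call:
{"method": "apply_moves", "body": {"rows": [{"delta_pos": [-0.0003,-0.0006,0],"spin": 0,"grip": 0},{"delta_pos": [-0.0002,-0.0011,0],"spin": 0,"grip": 0},{"delta_pos": [-0.0001,-0.0016,0],"spin": 0,"grip": 0},{"delta_pos": [-0.0001,-0.0016,0],"spin": 0,"grip": 0},{"delta_pos": [-0.0001,-0.0016,0],"spin": 0,"grip": 0}]}}

```text
time_s: 18.07
tcp_pos: [0.4703, 0.1809, 0.0336]
orientation: [0.632, 0.775, 0.001, 0.001]
wrist_force: [3.0, -6.4, -2.4]
finger_gap: 0.0241
```

Call:
{"method": "apply_moves", "body": {"rows": [{"delta_pos": [0.0001,-0.0005,0],"spin": 0,"grip": 0},{"delta_pos": [0.0002,-0.001,0],"spin": 0,"grip": 0},{"delta_pos": [0.0003,-0.0015,0],"spin": 0,"grip": 0},{"delta_pos": [0.0003,-0.0015,0],"spin": 0,"grip": 0}]}}

```text
time_s: 18.4
tcp_pos: [0.4706, 0.1795, 0.0336]
orientation: [0.632, 0.775, 0.001, 0.001]
wrist_force: [4.5, -6.8, -1.8]
finger_gap: 0.0239
```

Call:
{"method": "apply_moves", "body": {"rows": [{"delta_pos": [0.0001,-0.0005,0],"spin": 0,"grip": 0},{"delta_pos": [0.0002,-0.001,0],"spin": 0,"grip": 0},{"delta_pos": [0.0003,-0.0015,0],"spin": 0,"grip": 0},{"delta_pos": [0.0003,-0.0015,0],"spin": 0,"grip": 0}]}}

```text
time_s: 18.73
tcp_pos: [0.4708, 0.1783, 0.0336]
orientation: [0.632, 0.775, 0.001, 0.001]
wrist_force: [3.8, -6.1, -2.3]
finger_gap: 0.0238
```

Call:
{"method": "apply_moves", "body": {"rows": [{"delta_pos": [0.0001,-0.0005,0],"spin": 0,"grip": 0},{"delta_pos": [0.0002,-0.001,0],"spin": 0,"grip": 0},{"delta_pos": [0.0003,-0.0014,0],"spin": 0,"grip": 0},{"delta_pos": [0.0003,-0.0014,0],"spin": 0,"grip": 0}]}}

```text
time_s: 19.07
tcp_pos: [0.4711, 0.1771, 0.0336]
orientation: [0.632, 0.775, 0.001, 0.001]
wrist_force: [1.9, -5.3, -2.1]
finger_gap: 0.0245
```

```bash
python3 - <<'E'
from h import *
st=r.read_state();print(st['tcp_pos'],st['wrist_force'],st['moment'])
s=snap('scene','s10')
a=cv2.resize(s['frame'][150:210,175:235],None,fx=10,fy=10,interpolation=cv2.INTER_CUBIC)[:600]
cv2.imwrite('pics/c14.png',a)
E
```

```text
[0.47107907 0.1771279  0.03361223] [ 1.92119078 -5.33281873 -2.08171396] [-1.12768819 -0.6593556  -0.07818192]
```

View pics/c14.png

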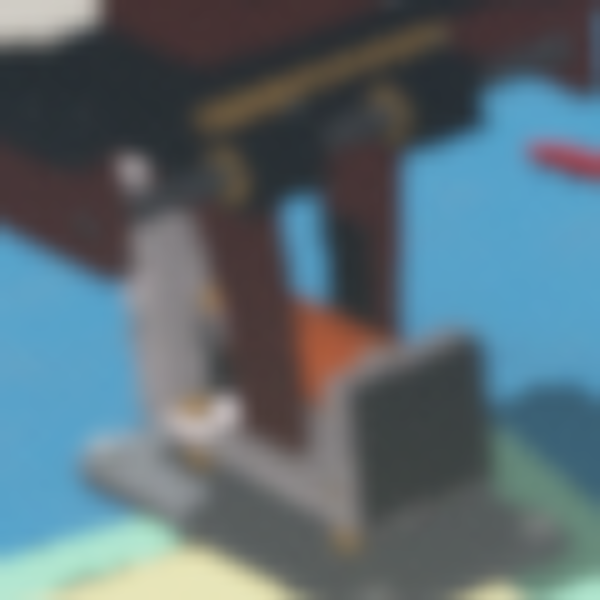

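Call:
{"method": "apply_moves", "body": {"rows": [{"delta_pos": [0,0,-0.0005],"spin": 0,"grip": 0},{"delta_pos": [0,0,-0.001],"spin": 0,"grip": 0},{"delta_pos": [0,0,-0.001],"spin": 0,"grip": 0}]}}

```text
time_s: 19.37
tcp_pos: [0.4711, 0.1773, 0.0331]
orientation: [0.632, 0.775, 0.001, 0.001]
wrist_force: [0.6, -5.0, 4.2]
finger_gap: 0.024
```

Call:
{"method": "apply_moves", "body": {"rows": [{"delta_pos": [0,0,-0.0005],"spin": 0,"grip": 0},{"delta_pos": [0,0,-0.0008],"spin": 0,"grip": 0},{"delta_pos": [0,0,-0.0008],"spin": 0,"grip": 0}]}}

```text
time_s: 19.62
tcp_pos: [0.4712, 0.1773, 0.0329]
orientation: [0.632, 0.775, 0.001, 0.0]
wrist_force: [-1.2, -6.2, 13.0]
finger_gap: 0.024
```

```bash
python3 - <<'E'
from h import *
st=r.read_state();print(st['tcp_pos'],st['wrist_force'],st['moment'])
E
```

```text
[0.47117447 0.17729901 0.03285231] [-1.24756937 -6.16868944 13.03962398] [-1.42321     0.24666264 -0.07454803]
```

Call:
{"method": "apply_moves", "body": {"rows": [{"delta_pos": [0.0002,-0.0006,0.0008],"spin": 0,"grip": 0},{"delta_pos": [0.0002,-0.0006,0.0008],"spin": 0,"grip": 0},{"delta_pos": [0.0002,-0.0006,0.0008],"spin": 0,"grip": 0}], "newtons": 25}}

```text
time_s: 19.87
tcp_pos: [0.4712, 0.1769, 0.033]
orientation: [0.632, 0.775, 0.001, 0.001]
wrist_force: [1.6, -5.7, 7.4]
finger_gap: 0.0244
```

Call:
{"method": "apply_moves", "body": {"rows": [{"delta_pos": [0,0,0],"spin": 0,"grip": 33},{"delta_pos": [0,0,0],"spin": 0,"grip": 36},{"delta_pos": [0,0,0],"spin": 0,"grip": 40},{"delta_pos": [0,0,0],"spin": 0,"grip": 45},{"delta_pos": [0,0,0],"spin": 0,"grip": 50},{"delta_pos": [0,0,0],"spin": 0,"grip": 50}]}}

```text
time_s: 20.37
tcp_pos: [0.4699, 0.1769, 0.0322]
orientation: [0.631, 0.775, -0.0, -0.0]
wrist_force: [0.2, 0.1, -0.6]
finger_gap: 0.0436
```

```bash
python3 - <<'E'
from h import *
st=r.read_state();print(st['tcp_pos'],st['wrist_force'],st['moment'])
s=snap('scene','s11')
a=cv2.resize(s['frame'][150:210,175:235],None,fx=10,fy=10,interpolation=cv2.INTER_CUBIC)[:600]
cv2.imwrite('pics/c15.png',a)
E
```

```text
[0.46987231 0.17694016 0.03224049] [ 0.20953143  0.06765886 -0.64244017] [-0.07384689  0.03155996 -0.03933753]
```

View pics/c15.png

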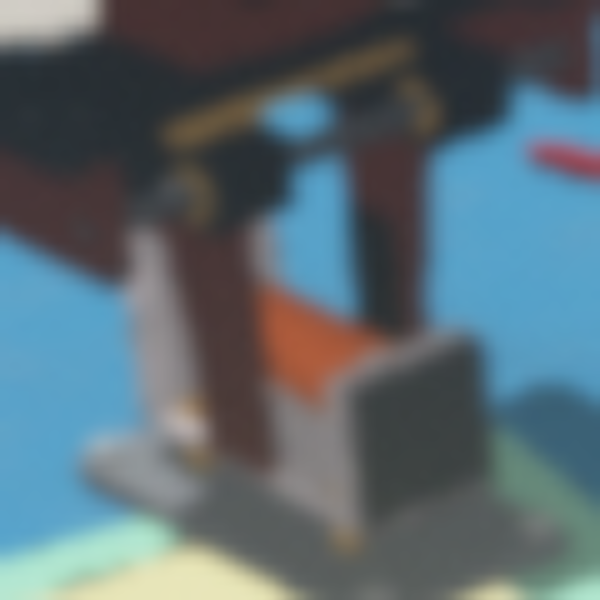

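Released with the gap at 43 mm. I'll raise the arm straight up and clear, then inspect.

Call:
{"method": "apply_moves", "body": {"rows": [{"delta_pos": [0,0,0],"spin": 0,"grip": 60},{"delta_pos": [0,0,0.005],"spin": 0,"grip": 60},{"delta_pos": [0,0,0.02],"spin": 0,"grip": 60},{"delta_pos": [0,0,0.045],"spin": 0,"grip": 60},{"delta_pos": [0,0,0.08],"spin": 0,"grip": 60},{"delta_pos": [0,0,0.12],"spin": 0,"grip": 60},{"delta_pos": [0,0,0.15],"spin": 0,"grip": 60},{"delta_pos": [0,0,0.15],"spin": 0,"grip": 60}]}}

```text
time_s: 21.08
tcp_pos: [0.4732, 0.1776, 0.1884]
orientation: [0.632, 0.775, 0.004, 0.001]
wrist_force: [1.5, 0.9, 1.0]
finger_gap: 0.0526
```

Call:
{"method": "apply_moves", "body": {"rows": [{"delta_pos": [-0.03,-0.3,0.05],"spin": 0,"grip": 60},{"delta_pos": [-0.03,-0.3,0.05],"spin": 0,"grip": 60},{"delta_pos": [-0.03,-0.3,0.05],"spin": 0,"grip": 60},{"delta_pos": [-0.03,-0.3,0.05],"spin": 0,"grip": 60},{"delta_pos": [-0.03,-0.3,0.05],"spin": 0,"grip": 60},{"delta_pos": [-0.03,-0.3,0.05],"spin": 0,"grip": 60},{"delta_pos": [-0.03,-0.3,0.05],"spin": 0,"grip": 60},{"delta_pos": [-0.03,-0.3,0.05],"spin": 0,"grip": 60}]}}

```text
time_s: 21.75
tcp_pos: [0.4389, -0.1292, 0.2336]
orientation: [0.634, 0.773, 0.0, 0.001]
wrist_force: [-0.2, 0.4, -0.2]
finger_gap: 0.0527
```

```bash
python3 - <<'E'
from h import *
s=snap('scene','s12');t=snap('top','t12')
a=cv2.resize(s['frame'][152:212,175:235],None,fx=9,fy=9,interpolation=cv2.INTER_CUBIC)
cv2.imwrite('pics/c16.png',a)
cv2.imwrite('pics/c17.png',cv2.resize(t['frame'][225:275,155:225],None,fx=11,fy=11,interpolation=cv2.INTER_CUBIC))
cv2.imwrite('pics/c18.png',s['frame'])
E
```

```text
(no output)
```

View pics/c16.png

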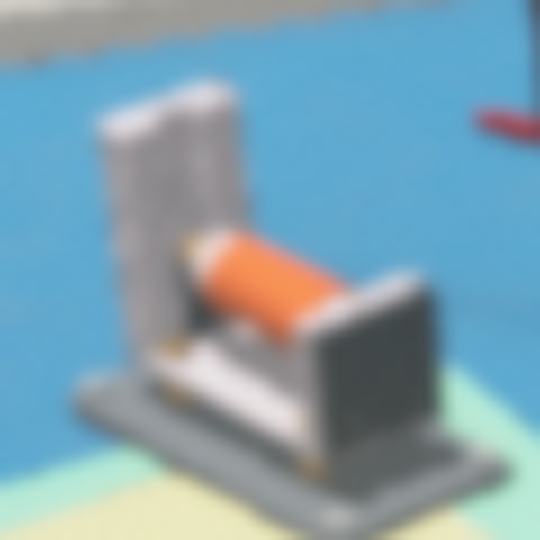

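View pics/c17.png

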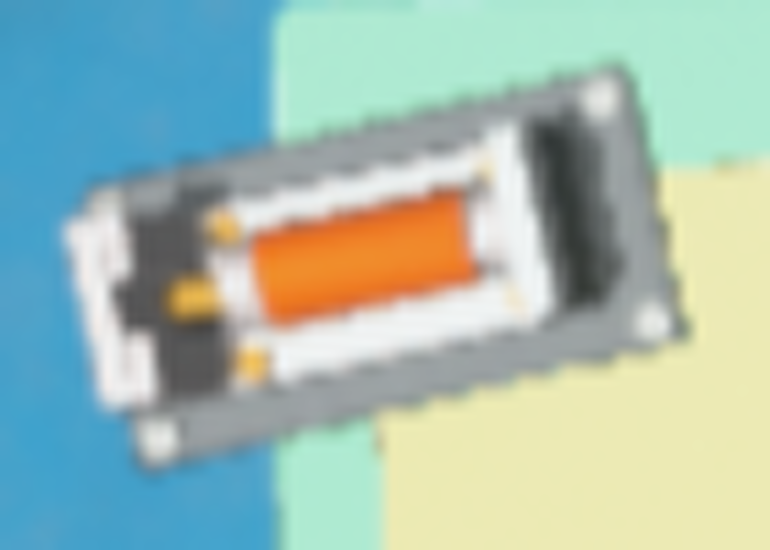

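View pics/c18.png

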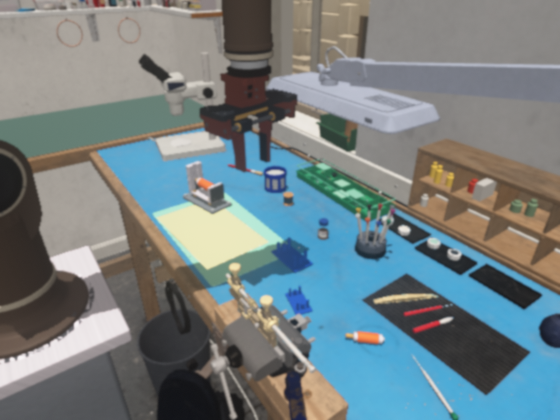

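```bash
python3 - <<'E'
import m1
from m1 import *
m1.t=load('t12'); m1.fr=m1.t['frame']
im,m,c=msk((155,225,70,50),lambda im:cv2.inRange(hsv(im),(3,130,120),(13,255,255)))
yaw=np.radians(11.6)
rr=rectw(c,.0545);print(rr)
p=np.array(rr[0][0])-[469.3,180]
print('x,y in bracket',p@[np.cos(yaw),np.sin(yaw)],p@[-np.sin(yaw),np.cos(yaw)])
# scene: ends of orange top edge
s=load('s12');Y=np.array([-np.sin(yaw),np.cos(yaw),0]);X=np.array([np.cos(yaw),np.sin(yaw),0])
for O in([.4693,.180,.0535],):
  for off in(0,-.003,.003):
    C=np.array(O)+Y*off+X*.0006
    print(off,[((proj(s,C+Y*d+[0,0,.0125*(abs(d)<.03)])-[175,152]+.5)*9).round().tolist() for d in(-.025,.025,.034)],[((proj(m1.t,C+Y*d)-[155,225]+.5)*11).round().tolist() for d in(-.034,-.025,.025,.034,.049)])
E
```

```text
(((471.2080993652344, 176.94482421875), (21.762405395507812, 49.842044830322266), 11.046825408935547), [[455.79998779296875, 199.3000030517578], [465.29998779296875, 150.39999389648438], [486.70001220703125, 154.60000610351562], [477.1000061035156, 203.5]])
x,y in bracket 1.2547985171305531 -3.3764512321891003
0 [[328.0, 288.0], [226.0, 237.0], [212.0, 265.0]] [[492.0, 231.0], [455.0, 240.0], [246.0, 289.0], [208.0, 298.0], [145.0, 313.0]]
-0.003 [[335.0, 291.0], [232.0, 240.0], [218.0, 268.0]] [[505.0, 228.0], [467.0, 237.0], [258.0, 286.0], [221.0, 295.0], [158.0, 310.0]]
0.003 [[322.0, 285.0], [220.0, 234.0], [207.0, 262.0]] [[480.0, 234.0], [442.0, 243.0], [233.0, 292.0], [196.0, 301.0], [133.0, 315.0]]
```

```bash
python3 - <<'E'
from h import *
t=load('t12');s=load('s12')
a=t['frame'][240:262,182:210].astype(float); a=np.clip((a-110)*255/145,0,255).astype(np.uint8)
a=cv2.resize(a,None,fx=14,fy=14,interpolation=cv2.INTER_CUBIC)
b=s['frame'][172:194,192:220].astype(float); b=np.clip((b-30)*255/225,0,255).astype(np.uint8)
b=cv2.resize(b,None,fx=14,fy=14,interpolation=cv2.INTER_CUBIC)
cv2.imwrite('pics/c19.png',np.hstack([a,b]))
E
```

```text
(no output)
```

View pics/c19.png

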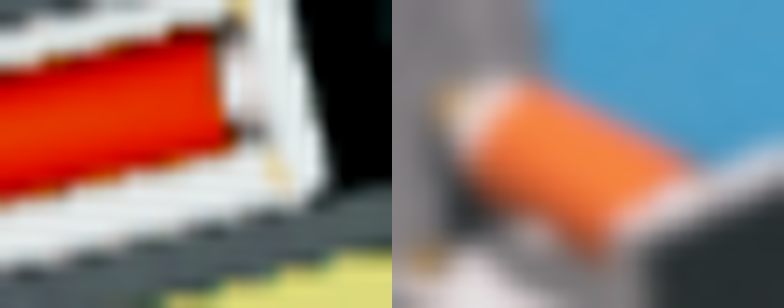

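Call:
{"method": "apply_moves", "body": {"rows": [{"delta_pos": [0.032,0.306,0],"spin": 0,"grip": 60},{"delta_pos": [0.032,0.306,0],"spin": 0,"grip": 60},{"delta_pos": [0.032,0.306,0],"spin": 0,"grip": 60},{"delta_pos": [0.032,0.306,0],"spin": 0,"grip": 60},{"delta_pos": [0.032,0.306,0],"spin": 0,"grip": 60},{"delta_pos": [0.032,0.306,0],"spin": 0,"grip": 60},{"delta_pos": [0.032,0.306,0],"spin": 0,"grip": 60},{"delta_pos": [0.032,0.306,0],"spin": 0,"grip": 60}]}}

```text
time_s: 22.52
tcp_pos: [0.4705, 0.1906, 0.2316]
orientation: [0.628, 0.778, 0.0, -0.001]
wrist_force: [-0.0, -0.4, 0.2]
finger_gap: 0.0525
```

Call:
{"method": "apply_moves", "body": {"rows": [{"delta_pos": [0,0,0],"spin": 0,"grip": 60},{"delta_pos": [0,0,0],"spin": 0,"grip": 60},{"delta_pos": [0,0,0],"spin": 0,"grip": 60},{"delta_pos": [0,0,0],"spin": 0,"grip": 60}]}}

```text
time_s: 22.85
tcp_pos: [0.4719, 0.1812, 0.2323]
orientation: [0.632, 0.775, -0.0, -0.0]
wrist_force: [-0.5, -1.3, -0.1]
finger_gap: 0.0526
```

Call:
{"method": "apply_moves", "body": {"rows": [{"delta_pos": [-0.0008,-0.0043,-0.03],"spin": 0,"grip": 60},{"delta_pos": [-0.0008,-0.0043,-0.06],"spin": 0,"grip": 60},{"delta_pos": [-0.0008,-0.0043,-0.09],"spin": 0,"grip": 60},{"delta_pos": [-0.0008,-0.0043,-0.12],"spin": 0,"grip": 60},{"delta_pos": [-0.0008,-0.0043,-0.13],"spin": 0,"grip": 60},{"delta_pos": [-0.0008,-0.0043,-0.13],"spin": 0,"grip": 60},{"delta_pos": [-0.0008,-0.0043,-0.13],"spin": 0,"grip": 60},{"delta_pos": [-0.0008,-0.0043,-0.13],"spin": 0,"grip": 60}]}}

```text
time_s: 23.52
tcp_pos: [0.4725, 0.1784, 0.104]
orientation: [0.632, 0.775, 0.001, 0.0]
wrist_force: [0.4, -0.3, -0.4]
finger_gap: 0.0531
```

Call:
{"method": "apply_moves", "body": {"rows": [{"delta_pos": [-0.0013,-0.001,-0.02],"spin": 0,"grip": 60},{"delta_pos": [-0.0013,-0.001,-0.04],"spin": 0,"grip": 60},{"delta_pos": [-0.0013,-0.001,-0.055],"spin": 0,"grip": 60},{"delta_pos": [-0.0013,-0.001,-0.065],"spin": 0,"grip": 60},{"delta_pos": [-0.0013,-0.001,-0.07],"spin": 0,"grip": 60},{"delta_pos": [-0.0013,-0.001,-0.07],"spin": 0,"grip": 60},{"delta_pos": [-0.0013,-0.001,-0.07],"spin": 0,"grip": 60}]}}

```text
time_s: 24.1
tcp_pos: [0.4706, 0.1776, 0.0332]
orientation: [0.632, 0.775, 0.001, 0.0]
wrist_force: [-0.6, 1.0, 0.7]
finger_gap: 0.0527
```

Call:
{"method": "apply_moves", "body": {"rows": [{"delta_pos": [0,0,0],"spin": 0,"grip": 0},{"delta_pos": [0,0,0],"spin": 0,"grip": 0},{"delta_pos": [0,0,0],"spin": 0,"grip": 0},{"delta_pos": [0,0,0],"spin": 0,"grip": 0},{"delta_pos": [0,0,0],"spin": 0,"grip": 0},{"delta_pos": [0,0,0],"spin": 0,"grip": 0}], "newtons": 8}}

```text
time_s: 24.6
tcp_pos: [0.4704, 0.1776, 0.0327]
orientation: [0.632, 0.775, 0.0, 0.0]
wrist_force: [1.4, 0.2, 1.4]
finger_gap: 0.0248
```

Lightly gripped. Now a gentle push towards −y (pin side).

Call:
{"method": "apply_moves", "body": {"rows": [{"delta_pos": [0.0001,-0.0005,0],"spin": 0,"grip": 0},{"delta_pos": [0.0002,-0.001,0],"spin": 0,"grip": 0},{"delta_pos": [0.0002,-0.001,0],"spin": 0,"grip": 0},{"delta_pos": [0.0002,-0.001,0],"spin": 0,"grip": 0}]}}

```text
time_s: 24.93
tcp_pos: [0.4704, 0.1774, 0.0326]
orientation: [0.631, 0.776, 0.001, -0.0]
wrist_force: [0.3, 6.0, 2.6]
finger_gap: 0.0246
```

Call:
{"method": "apply_moves", "body": {"rows": [{"delta_pos": [-0.0002,0.001,0],"spin": 0,"grip": 0},{"delta_pos": [-0.0004,0.002,0],"spin": 0,"grip": 0},{"delta_pos": [-0.0004,0.002,0],"spin": 0,"grip": 0},{"delta_pos": [-0.0004,0.002,0],"spin": 0,"grip": 0}]}}

```text
time_s: 25.27
tcp_pos: [0.4704, 0.1776, 0.0325]
orientation: [0.632, 0.775, 0.0, 0.001]
wrist_force: [2.3, -1.9, 5.5]
finger_gap: 0.0247
```

Call:
{"method": "apply_moves", "body": {"rows": [{"delta_pos": [0.0001,-0.0009,0.0005],"spin": 0,"grip": 0},{"delta_pos": [0.0001,-0.0009,0.0005],"spin": 0,"grip": 0},{"delta_pos": [0.0001,-0.0009,0.0005],"spin": 0,"grip": 35},{"delta_pos": [0.0001,-0.0009,0.0005],"spin": 0,"grip": 45},{"delta_pos": [0.0001,-0.0009,0.0005],"spin": 0,"grip": 60},{"delta_pos": [0.0001,-0.0009,0.0005],"spin": 0,"grip": 60},{"delta_pos": [0.0001,-0.0009,0.0005],"spin": 0,"grip": 60}]}}

```text
time_s: 25.85
tcp_pos: [0.4694, 0.1774, 0.0327]
orientation: [0.632, 0.775, -0.0, -0.0]
wrist_force: [-0.4, -0.2, -0.1]
finger_gap: 0.0517
```

Call:
{"method": "apply_moves", "body": {"rows": [{"delta_pos": [0,0,0],"spin": 0,"grip": 60},{"delta_pos": [0,0,0.005],"spin": 0,"grip": 60},{"delta_pos": [0,0,0.02],"spin": 0,"grip": 60},{"delta_pos": [0,0,0.045],"spin": 0,"grip": 60},{"delta_pos": [0,0,0.08],"spin": 0,"grip": 60},{"delta_pos": [0,0,0.12],"spin": 0,"grip": 60},{"delta_pos": [0,0,0.15],"spin": 0,"grip": 60},{"delta_pos": [0,0,0.15],"spin": 0,"grip": 60}]}}

```text
time_s: 26.52
tcp_pos: [0.4729, 0.1784, 0.1889]
orientation: [0.632, 0.775, 0.004, 0.001]
wrist_force: [0.8, -0.0, 0.3]
finger_gap: 0.0527
```

Call:
{"method": "apply_moves", "body": {"rows": [{"delta_pos": [-0.03,-0.28,0.05],"spin": 0,"grip": 60},{"delta_pos": [-0.03,-0.28,0.05],"spin": 0,"grip": 60},{"delta_pos": [-0.03,-0.28,0.05],"spin": 0,"grip": 60},{"delta_pos": [-0.03,-0.28,0.05],"spin": 0,"grip": 60},{"delta_pos": [-0.03,-0.28,0.05],"spin": 0,"grip": 60},{"delta_pos": [-0.03,-0.28,0.05],"spin": 0,"grip": 60},{"delta_pos": [-0.03,-0.28,0.05],"spin": 0,"grip": 60},{"delta_pos": [-0.03,-0.28,0.05],"spin": 0,"grip": 60}]}}

```text
time_s: 27.18
tcp_pos: [0.4389, -0.1095, 0.2344]
orientation: [0.635, 0.772, 0.0, 0.001]
wrist_force: [-0.0, 1.0, 0.2]
finger_gap: 0.0529
```

```bash
python3 - <<'E'
from h import *
s=snap('scene','s13');t=snap('top','t13')
a=cv2.resize(s['frame'][152:212,175:235],None,fx=7,fy=7,interpolation=cv2.INTER_CUBIC)
b=cv2.resize(t['frame'][225:285,165:218],None,fx=7,fy=7,interpolation=cv2.INTER_CUBIC)
cv2.imwrite('pics/c20.png',np.hstack([a,b]))
import m1; m1.t=t;m1.fr=t['frame']
im,m,c=m1.msk((155,225,70,50),lambda im:cv2.inRange(m1.hsv(im),(3,130,120),(13,255,255))); print(m1.rectw(c,.0545)[0])
t0=load('top0')
for n,(u,v) in dict(can=(202,172),spool=(240,181),bottle=(308,188)).items():
    d=cv2.absdiff(t0['frame'][v-14:v+14,u-14:u+14],t['frame'][v-14:v+14,u-14:u+14]); print(n,d.mean(),d.max())
E
```

```text
((470.68719482421875, 176.67298889160156), (22.059587478637695, 50.08488845825195), 10.119832992553711)
can 7.869472789115647 12
spool 7.470238095238095 12
bottle 6.415816326530612 17
```

View pics/c20.png

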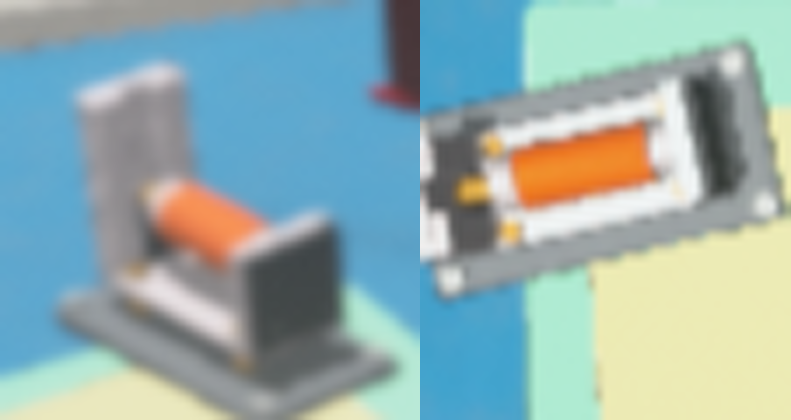

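```bash
python3 -c "
from cell import r
print(r.finish_job())"
```

```text
the job is handed in; nothing more can be done
None
```

I refitted the large orange roller in the aluminium bracket and handed the job in at about 27 s of the 72 s. No verdict is reported.

**What I did:**
- I lifted the roller out of the larger cradle, put the plunger into the groove of the tall cheek and confirmed the groove by feel.
- I pushed in about 11.5 mm, with about 9 N from the spring.
- I lowered the roller until it met the groove floor; that contact puts the carriage about 8 mm up.
- I eased the pin about 4 mm into the recess, pressed down lightly to seat it, and let go.

**Last checks:**
- **Pin home:** I regripped lightly and pushed towards the pin side. There was a stiff stop after 0.2 mm at 6 N. Pulling the other way at 2 N moved nothing, so the spring is holding the roller against that stop.
- **Pictures:** After the last release, the pictures show the plunger in the groove and the roller between the cheeks. The canister, spool and bottle show no change.
- **Forces:** No reading went above about 13 N, but I only read the force at the end of each move.

**What disagreed or is uncertain:**
- My camera position for the bracket was about 3–5 mm off along its axis compared with what I felt, so I went by the contacts.
- The roller slipped slightly in tilt in the grip at the first floor contact, and pressing down with the pin in the recess should have levelled it.
- The pictures are too coarse to confirm to the millimetre that the roller is flush or level.

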